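# Ready the toy ship for the shop window

## Task

Get the toy ship ready for the shop window: lean each gangplank from the table up onto the ship's landing of its own colour, its upper end between the two posts and resting on the sill, its foot on the table straight in front. Open the treasure chest, put all the gold bars into it, and close its lid fully again without slamming it. Leave the two dolls and the cannon where they stand.

Things in the scene. Friction and masses are not known exactly. Their poses are not given: they have to be found in the camera images.
- ship: beige and brown wooden toy ship, fixed. Its hull is a block 160 mm deep (x), 460 mm long (y) and 75 mm high with a small bow piece at -y, a raised stern block at +y (top 120 mm) and two brown masts 245 mm tall, 120 mm behind its near side. Origin: on the table, at the middle of the lower edge of the side that faces the robot (-x); the hull lies at +x of it.
- gate_red: red landing on the deck's edge, fixed: sill 50 (x) x 110 (y) x 12 mm, two posts 14 mm square, 35 mm above the sill, 80 mm clear between. Origin: centre of the sill's underside, 75 mm above the table. Its -x points out from the ship, to the robot; the sill's outer top edge, on which the plank leans, is at x = -25, z = +12 mm. Red and blue are 170 mm apart, either way round.
- plank_red: gangplank for the red landing, loose, at first flat on the table: pale wooden slab 190 x 56 x 12 mm (x, y, z), about 90 g, red ends, dark treads on both faces; both ends and faces are alike. Origin: its middle. With its upper end some 25 mm past the sill's edge it slopes at about 32 degrees and stays by friction.
- plank_red_end1 (a point): middle of the end face of plank_red at its own x = +95 mm.
- plank_red_end2 (a point): middle of the end face of plank_red at its own x = -95 mm.
- gate_blue: blue landing on the deck's edge, fixed: sill 50 (x) x 110 (y) x 12 mm, two posts 14 mm square, 35 mm above the sill, 80 mm clear between. Origin: centre of the sill's underside, 75 mm above the table. Its -x points out from the ship, to the robot; the sill's outer top edge, on which the plank leans, is at x = -25, z = +12 mm. Red and blue are 170 mm apart, either way round.
- plank_blue: gangplank for the blue landing, loose, at first flat on the table: pale wooden slab 190 x 56 x 12 mm (x, y, z), about 90 g, blue ends, dark treads on both faces; both ends and faces are alike. Origin: its middle. With its upper end some 25 mm past the sill's edge it slopes at about 32 degrees and stays by friction.
- plank_blue_end1 (a point): middle of the end face of plank_blue at its own x = +95 mm.
- plank_blue_end2 (a point): middle of the end face of plank_blue at its own x = -95 mm.
- chest: dark wooden treasure chest, fixed, open on top: outside 170 mm deep (x) x 220 mm wide (y) x 55 mm high, walls and floor 8 mm. Origin: centre of its underside, on the table. Its own -x side faces the robot; the lid is hinged on the +x side.
- lid (a joint): the chest's lid, angle in rad: 0 shut, 1.9 wide open; at first shut or ajar (0 to 0.4). A flat dark panel 10 mm thick reaching 170 mm from the hinge to its free edge, with a brass knob. Its hinge is stiff: it stays where it is left; a few newtons at the free edge move it. The knob turns easily in a pinch across the chest's y.
- lid_hinge (a point): middle of the lid's hinge line (parallel to the chest's y), 55 mm above the table at the top of the chest's +x wall.
- lid_handle (a point): grip point on the lid's brass knob, moves with the lid: 140 mm from the hinge line along the lid and 45 mm out from its underside, in the middle of its width; the knob's head is 28 mm across and ends 52 mm from the underside, its neck 13 mm; graspable from above when the lid is shut.
- mat: cork mat 170 x 220 x 3 mm, fixed on the table, on which the gold bars lie at first. Origin: centre of its underside.
- bar1: toy gold bar, loose, 40 g: yellow wood, base 52 x 30 x 14 mm (x, y, z) with a smaller step 44 x 22 x 8 mm on top, 22 mm high in all. Origin: centre of its underside. Three to five bars are present; None if absent.
- bar2: toy gold bar, loose, 40 g: yellow wood, base 52 x 30 x 14 mm (x, y, z) with a smaller step 44 x 22 x 8 mm on top, 22 mm high in all. Origin: centre of its underside. Three to five bars are present; None if absent.
- bar3: toy gold bar, loose, 40 g: yellow wood, base 52 x 30 x 14 mm (x, y, z) with a smaller step 44 x 22 x 8 mm on top, 22 mm high in all. Origin: centre of its underside. Three to five bars are present; None if absent.
- bar4: toy gold bar, loose, 40 g: yellow wood, base 52 x 30 x 14 mm (x, y, z) with a smaller step 44 x 22 x 8 mm on top, 22 mm high in all. Origin: centre of its underside. Three to five bars are present; None if absent.
- bar5: toy gold bar, loose, 40 g: yellow wood, base 52 x 30 x 14 mm (x, y, z) with a smaller step 44 x 22 x 8 mm on top, 22 mm high in all. Origin: centre of its underside. Three to five bars are present; None if absent.
- doll_green: bystander: green peg doll with a red hat, 34 mm across, 67 mm tall, loose on the table to the right of the ship. Origin: centre of the underside.
- doll_yellow: bystander: yellow peg doll with a blue hat, 34 mm across, 67 mm tall, loose on the table near the robot on its right. Origin: centre of the underside.
- cannon: bystander: toy cannon, 80 x 45 x 40 mm, brown carriage with red wheels and a dark barrel, loose on the table near the robot on its left. Origin: centre of the underside.

How it is judged:
By the outcome, as a careful person would: the job done as asked, in the order asked, and still so for the second after the job is handed in, with the robot touching nothing.
Of bar1, bar2, bar3, bar4, bar5 only 3 to 5 are there at a start; the rules pass over those that are not, and their reading is None.
At some moment in a run one of bar1, bar2, bar3, bar4, bar5 may be knocked a few centimetres aside while the robot is not near it.
Once in a run the grip may slacken for a moment while it holds something.
It also fails if it takes over 210 s, if anything falls off the work surface, if the arm or the gripper's body presses on something with over 40 N, if the wrist force passes 120 N, or if a joint passes its speed limit or range.

## Robot

A 6-joint arm with a two-finger parallel gripper is mounted at the origin on the work surface. World frame = base frame: x ahead of the robot, y to its left, z up, the work surface at z = 0. Lengths are in m, angles in degrees, forces in N, time in s.
With the tool pointing down it reaches from about 0.35 to 0.875 m from the base axis. Payload 4.2 kg.
Tool frame: the origin (TCP) lies on the centre line of the jaws, within the pads' length; the fingertips stand r.tip_extent ahead of it and the grasp point (between the pads) lies 11 mm behind it (r.tip_extent is the distance from the TCP to the fingertips, in m); z points along the fingers, y is the line along which they close (so a half turn about z gives the same grasp; the last joint's range is limited). The gripper opens to 87 mm and grips with 3 to 60 N. Pads are 19 mm wide; open, the fingers measure 117 mm over their backs; the gripper's body (75 mm by 190 mm) begins 51 mm behind the grasp point.
Start: joints at [80.191, 22.042, 0.453, 0, -68.411, -14.817], TCP at [0.26, 0.568, 0.231] pointing down, gripper open.
Joint ranges: [-179.83, 179.83], [-69.29, 118.12], [-61.27, 80.66], [-181.25, 117.63], [-171.15, -9.14], [-177.46, 177.46]. Speed limits (degrees/s): [159.86, 159.86, 180, 180, 180, 180].

## Interface

Orientations are given as a 3x3 rotation matrix whose columns are the frame's x, y, z axes.
In Python, from station import r gives the robot as it stands.
- The arm moves only by the shell command python3 -m jog 'ROWS'. ROWS is text: rows parted by semicolons, each of 5 numbers parted by spaces: the opening, from 0 (shut) to 1 (fully open), then the shift along the world's x, y, z in mm, then the turn about the world's z in degrees. In form: hand dx dy dz roll; .... A call has 1 to 5 rows; each row shifts and turns the commanded pose from where the row before left it; what a row does not reach is not made up. A row lasts 1/8 s, in which the tool goes at most 62.5 mm and 10.7 degrees, less where a joint would pass 70% of its speed; a pose out of reach is approached as far as the arm can. A call is refused whole if a number of a shift passes 62.5 or a number of a turn 10.7, either way. A call with a gripper value outside its range is refused whole. The fingers move at their own pace and stop on an object; the grip force is fixed at half the most. Time passes only in rows, so rows that do not move let the fingers close. It gives the time, the measured TCP pose, the force, the opening and the grip force at its end, in the units of the state.
- r.sense(): the state, without advancing time (a new reading comes with each control period).
- r.capture(name): name is "scene" or "top" or "wrist"; returns a dict with "pixels" (480x640x3 uint8, red, green, blue), "fovy" (degrees; the focal length in pixels is half the picture's height over the tangent of half this angle, whatever the lens; pixels are square), "cx", "cy" (the principal point, pixels), "origin" and "orientation" of the camera in the world; the wrist camera has in their place "T_tool_cam" (4x4, takes a point from camera to tool coordinates, whose origin is the TCP and whose axes are the flange's). Camera axes: x right, y down, z forward; pixel columns grow to the right and rows downward; lengths in m; the calibration is good to about 2 mm. The wrist camera is an equidistant fisheye: a pixel r from the principal point sees the ray r / f radians off the axis. A picture is of the moment at which its call begins: read the wrist's pose just before it. There is no depth.
- r.finish_job(): hands the job in; it is judged then, once.
The state is a dict: "time_s": time; "joints": joint angles; "joint_velocities": joint speeds; "effort": joint torques, N m; "tcp_pos": TCP position; "ee_rot": TCP orientation; "wrist_force": force on the tool from outside, world axes, zero at the start; "moment": the same for the moment, N m; "gripper_width": opening from 0.0 (shut) to 1.0 (fully open); "gripper_force": force on a finger pad.
Only numpy, scipy, OpenCV 4.12 (cv2) and the standard library are available. Lean on these libraries where they do the work, as an engineer would, in place of code of your own. Each camera call takes 0.05 s, during which the arm holds its last target. There are 200 camera calls.

## Working session

There is one attempt and no reset: what is moved stays moved. The work goes in short steps, Python scripts to look and compute and a shell command to move; the robot and the scene stay as the last step left them, time stands still between calls to the robot, and variables do not carry over. Pictures are saved under pics/ and viewed, at most 14 in all, crops included, and the job is handed in when it is done.

```bash
ls; mkdir -p pics; python3 - <<'E'
from station import r
import cv2
s=r.sense();print(s, r.tip_extent)
for n in("scene","top","wrist"):
    c=r.capture(n);cv2.imwrite(f"pics/{n}0.png",c["pixels"][:,:,::-1])
    print(n,{k:v for k,v in c.items() if k!="pixels"})
E
```

```text
pics
{'time_s': 0.0, 'joints': array([ 8.01911756e+01,  2.20905312e+01,  3.80685763e-01, -2.86081848e-02,
       -6.84117582e+01, -1.48150147e+01]), 'joint_velocities': array([-0.0047503 ,  0.01038703,  0.00487301,  0.02433386, -0.03572721,
       -0.05411172]), 'effort': array([ 1.12160615e-03, -3.90666068e+01,  1.87403083e+01,  4.21996325e+00,
        1.09042719e-02, -1.83983293e-04]), 'tcp_pos': array([0.26016787, 0.56763631, 0.22946919]), 'ee_rot': array([[ 9.08986100e-01, -4.16825621e-01, -8.19059083e-04],
       [-4.16826415e-01, -9.08983878e-01, -2.01221910e-03],
       [ 9.42329751e-05,  2.17048465e-03, -9.99997640e-01]]), 'wrist_force': array([ 0.18800508,  0.20502165, -0.17299126]), 'moment': array([-0.00378062,  0.02581045,  0.0492723 ]), 'gripper_force': 0.0, 'gripper_width': 1.0008849607036165} 0.008
scene {'fovy': 47.78906239014601, 'cx': 313.7390844558055, 'cy': 250.58744581896244, 'origin': array([1.08765878, 0.57078963, 0.740296  ]), 'orientation': array([[-0.71223133,  0.44779975, -0.54055705],
       [ 0.70166804,  0.47580657, -0.53034901],
       [ 0.01971044, -0.75702278, -0.65309112]])}
top {'fovy': 52.63353935029659, 'cx': 319.463158759162, 'cy': 243.24112593750056, 'origin': array([0.35380368, 0.02574666, 1.09365486]), 'orientation': array([[ 0.0246398 , -0.98187948,  0.18789776],
       [-0.99919245, -0.03015566, -0.02655341],
       [ 0.03173843, -0.18709175, -0.98182959]])}
wrist {'fovy': 65.70646984690485, 'cx': 317.21235482606335, 'cy': 245.7017690881113, 'T_tool_cam': array([[-4.00087828e-04, -9.63042507e-01, -2.69349159e-01,
         7.38713544e-02],
       [ 9.99999814e-01, -2.61024535e-04, -5.52108761e-04,
        -6.92832400e-04],
       [ 4.61397467e-04, -2.69349330e-01,  9.63042432e-01,
        -1.53617536e-01],
       [ 0.00000000e+00,  0.00000000e+00,  0.00000000e+00,
         1.00000000e+00]])}
```

View pics/top0.png

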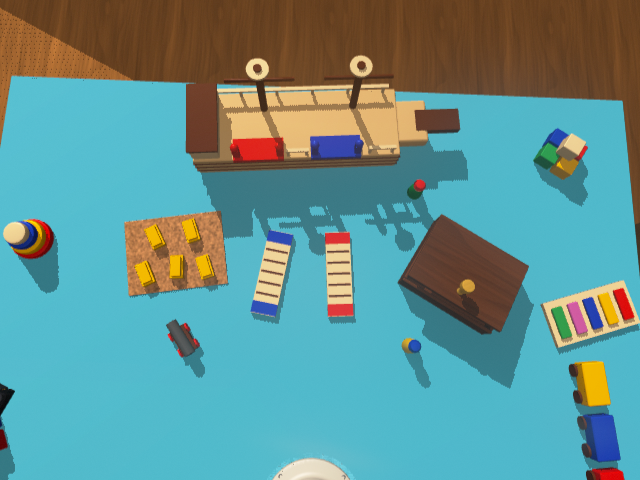

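View pics/scene0.png

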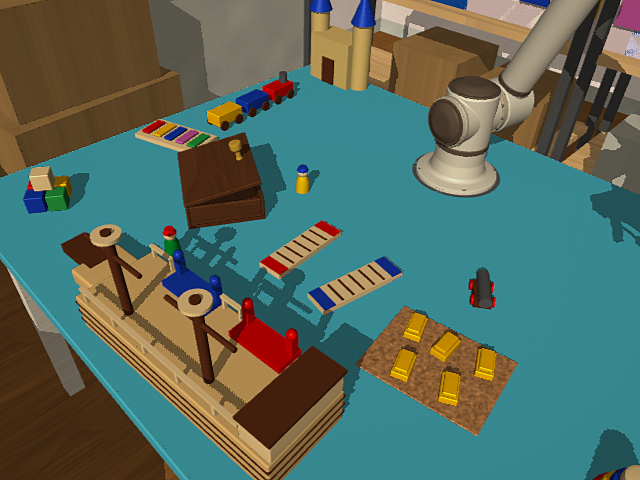

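```bash
cat > h.py <<'E'
import numpy as np, cv2
from station import r
def crop(name,img,x0,y0,x1,y1,k):
    c=cv2.resize(img[y0:y1,x0:x1],None,fx=k,fy=k,interpolation=cv2.INTER_CUBIC)
    for i in range(x0,x1,10):
        cv2.line(c,((i-x0)*k,0),((i-x0)*k,10 if i%50 else 25),(255,255,255),1)
        if i%50==0: cv2.putText(c,str(i),((i-x0)*k+2,22),0,.5,(255,255,255),1)
    for j in range(y0,y1,10):
        cv2.line(c,(0,(j-y0)*k),(10 if j%50 else 25,(j-y0)*k),(255,255,255),1)
        if j%50==0: cv2.putText(c,str(j),(2,(j-y0)*k+14),0,.5,(255,255,255),1)
    cv2.imwrite(name,c)
def ray(c,uv):
    f=240/np.tan(np.radians(c["fovy"]/2)); d=(np.array(uv,float)-[c["cx"],c["cy"]])/f
    if "T_tool_cam" in c:
        t=np.hypot(*d); v=np.array([*(d/t*np.sin(t)),np.cos(t)]); T=c["T_tool_cam"]
        return c["p"]+c["R"]@T[:3,3], c["R"]@T[:3,:3]@v
    v=c["orientation"]@[*d,1]; return np.array(c["origin"]),v/np.linalg.norm(v)
def atz(c,uv,z):
    o,d=ray(c,uv); return o+d*(z-o[2])/d[2]
def tri(*obs):
    A=0;b=0;P=[]
    for c,uv in obs:
        o,d=ray(c,uv);d=d/np.linalg.norm(d);M=np.eye(3)-np.outer(d,d);A=A+M;b=b+M@o;P.append((M,o))
    x=np.linalg.solve(A,b); return x,1000*max(np.linalg.norm(M@(x-o)) for M,o in P)
def cap(n):
    s=r.sense();c=r.capture(n);c["p"]=s["tcp_pos"];c["R"]=s["ee_rot"];return c
E
python3 - <<'E'
import pickle
from h import *
t=cap("top");s=cap("scene");pickle.dump((t,s),open("cams.pkl","wb"))
T=t["pixels"][:,:,::-1];S=s["pixels"][:,:,::-1]
crop("pics/a.png",T,220,125,420,325,3);crop("pics/b.png",T,390,205,540,345,4)
crop("pics/c.png",S,150,215,410,385,3);crop("pics/d.png",S,165,125,320,235,5)
for n,c in(("top",t),("scene",s)):
    h=cv2.cvtColor(c["pixels"],cv2.COLOR_RGB2HSV);m=cv2.inRange(h,(20,170,110),(33,255,255))
    k,_,st,ce=cv2.connectedComponentsWithStats(m)
    for i in range(1,k):
        if 60<st[i,4]<1500: print(n,st[i],ce[i].round(1),cv2.minAreaRect(np.argwhere(_==i)[:,::-1].astype(np.float32)))
E
```

```text
top [557 157  21  18 209] [567.2 165.1] ((566.8764038085938, 163.79776000976562), (17.595966339111328, 15.051969528198242), 32.00538635253906)
top [182 218  18  25 301] [190.5 230.2] ((190.5513458251953, 230.2918701171875), (22.64461326599121, 13.380908012390137), 72.89727020263672)
top [ 11 220  33  34 262] [ 34.  239.2] ((29.905580520629883, 238.7218475341797), (24.088163375854492, 34.60283660888672), 30.65066909790039)
top [144 224  22  26 319] [154.5 236.7] ((154.62371826171875, 236.77835083007812), (23.048358917236328, 13.910242080688477), 66.03751373291016)
top [170 255  13  24 300] [176.  266.1] ((176.0, 266.5), (23.0, 12.0), 90.0)
top [195 254  19  26 307] [204.4 266.4] ((204.30001831054688, 266.3999938964844), (22.452171325683594, 13.597793579101562), 71.56504821777344)
top [135 261  20  26 324] [144.6 273.3] ((144.6724090576172, 273.4310302734375), (23.583309173583984, 13.92715072631836), 68.1985855102539)
top [598 293  21  32 353] [607.9 308.2] ((607.83251953125, 308.0644226074219), (31.877338409423828, 11.128350257873535), 68.96248626708984)
top [ 575  361   36   45 1218]
[... 659 characters left out ...]
30 473] [415.3 326.7] ((415.2931213378906, 326.51727294921875), (17.64105796813965, 27.85430145263672), 21.80141258239746)
scene [430 332  31  30 528] [445.2 346.4] ((445.0746154785156, 346.4171447753906), (18.805341720581055, 30.103412628173828), 41.987213134765625)
scene [390 349  27  33 558] [403.2 364.8] ((403.2064514160156, 364.4691467285156), (19.054317474365234, 30.34193229675293), 21.250507354736328)
scene [474 348  22  33 540] [485.3 363.9] ((485.29095458984375, 363.8065490722656), (19.07735252380371, 30.808147430419922), 9.090276718139648)
scene [438 371  23  35 597] [449.3 388. ] ((449.3988342285156, 387.90753173828125), (19.463321685791016, 32.692298889160156), 8.746162414550781)
```

View pics/a.png

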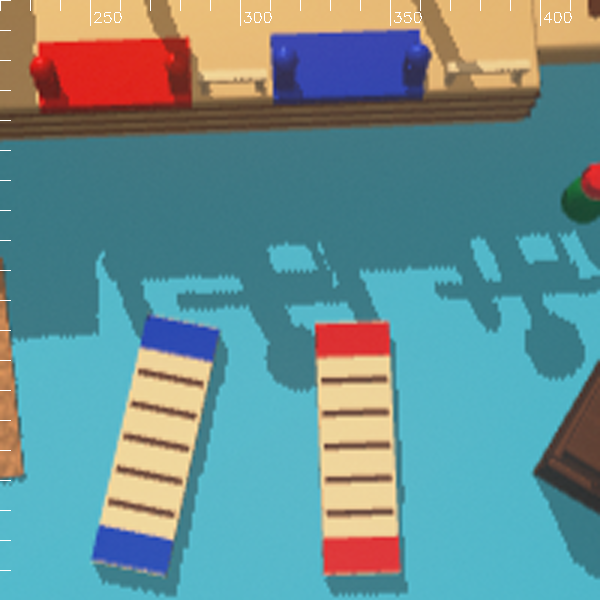

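View pics/b.png

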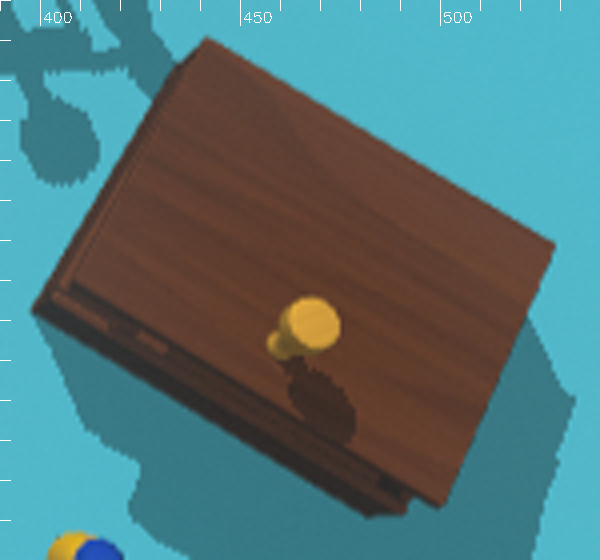

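View pics/c.png

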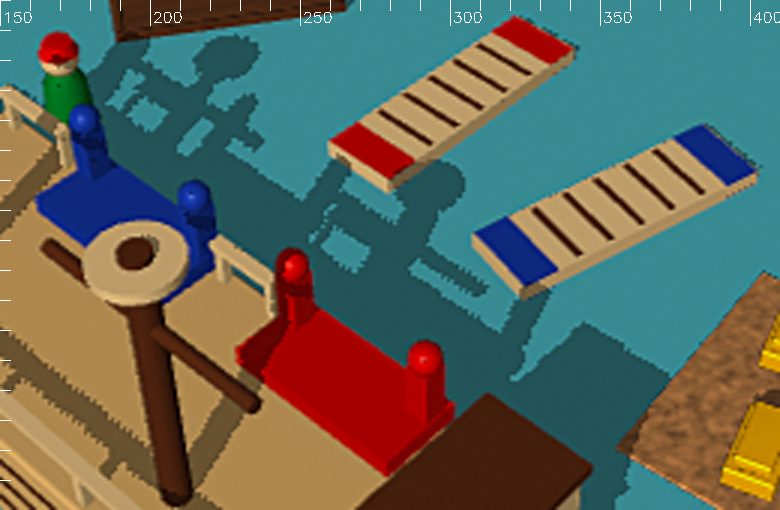

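View pics/d.png

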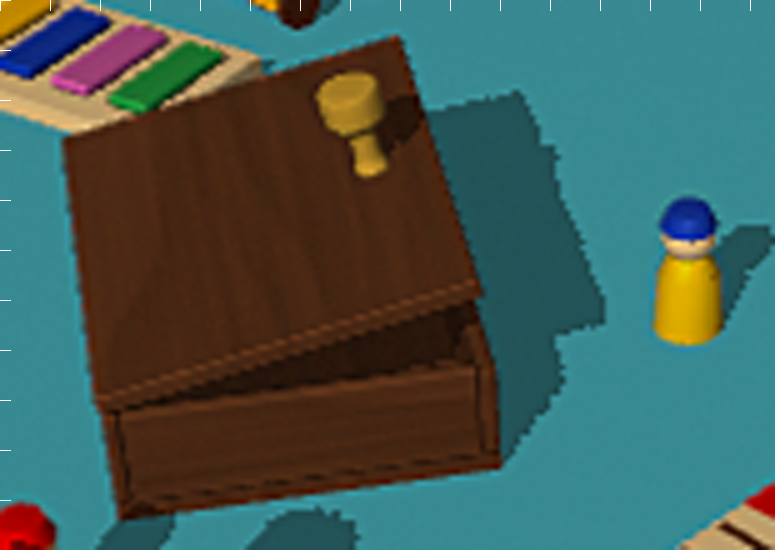

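```bash
python3 - <<'E'
import pickle
from h import *
t,s=pickle.load(open("cams.pkl","rb"))
a=lambda p:(220+p[0]/3-.33,125+p[1]/3-.33); c=lambda p:(150+p[0]/3-.33,215+p[1]/3-.33)
b=lambda p:(390+p[0]/4-.4,205+p[1]/4-.4); d=lambda p:(165+p[0]/5-.4,125+p[1]/5-.4)
def go(f,g,D):
    for k,(p,q) in D.items():
        x,e=tri((t,f(p)),(s,g(q))); print(k,(x*1000).round(1),"res",round(e,1))
go(a,c,{"R ur":((389,321),(330,142)),"R ul":((316,323),(391,182)),"R lr":((401,570),(514,17)),"R ll":((324,572),(574,48)),
"B ur":((220,333),(473,236)),"B ul":((147,317),(522,288)),"B lr":((167,573),(704,126)),"B ll":((92,557),(756,174)),
"rpost -y":((180,60),(292,265)),"rpost +y":((42,68),(425,358)),"bpost -y":((416,57),(86,118)),"bpost +y":((285,57),(195,196)),
"rsill b-y":((188,38),(242,350)),"rsill b+y":((38,42),(388,470)),"bsill b-y":((418,30),(37,200))})
go(b,d,{"hinge+y":((207,38),(97,400)),"hinge-y":((555,243),(65,140)),"free-y":((442,507),(398,38)),"free+y":((72,283),(478,290)),"knobtop":((310,325),(350,88))})
print("chest bottom +y",atz(s,d((120,518)),0),atz(s,d((500,466)),0))
import itertools
T=[(190.5,230.3,72.9),(154.6,236.8,66),(176,266.3,90),(204.4,266.4,71.6),(144.6,273.3,68.2)]
S=[(415.3,326.7),(445.2,346.4),(403.2,364.8),(485.3,363.9),(449.3,388)]
for p in T:
    q,(x,e)=min(((q,tri((t,p[:2]),(s,q))) for q in S),key=lambda z:z[1][1])
    z=atz(t,p[:2],.02); an=np.radians(p[2]);w=atz(t,(p[0]+10*np.cos(an),p[1]+10*np.sin(an)),.02)-z
    print("bar",p,q,(x*1000).round(),round(e,1),(z*1000).round(),np.degrees(np.arctan2(w[1],w[0])).round(1))
E
```

```text
R ur [589.1 -70.4  12.4] res 0.9
R ul [585.5 -14.4  12. ] res 1.5
R lr [402.1 -82.2  12.3] res 0.2
R ll [398.9 -25.2  14.8] res 0.4
B ur [577.5  56.8   8.4] res 0.4
B ul [588.1 111.8  11.1] res 1.3
B lr [394.7  90.8  12.5] res 1.5
B ll [405.4 145.5  11.9] res 0.6
rpost -y [745.1  90.  128.8] res 2.1
rpost +y [736.9 184.5 128.6] res 0.4
bpost -y [755.5 -77.5 128.5] res 0.3
bpost +y [750.4  15.8 129.6] res 1.2
rsill b-y [779.4  87.3  87.3] res 1.8
rsill b+y [773.7 196.3  85. ] res 1.1
bsill b-y [793.6 -82.6  86. ] res 0.7
hinge+y [ 624.  -268.7   65.8] res 0.0
hinge-y [ 515.2 -455.7   66. ] res 0.6
free-y [ 372.9 -374.7  100. ] res 0.7
free+y [ 482.6 -186.4   96.8] res 0.5
knobtop [ 459.8 -296.8  138.5] res 0.8
chest bottom +y [ 0.62135319 -0.27083911  0.        ] [ 0.47621072 -0.18619705  0.        ]
bar (190.5, 230.3, 72.9) (403.2, 364.8) [581. 289.  13.] 0.0 [580. 287.  20.] -159.4
bar (154.6, 236.8, 66) (449.3, 388) [564. 368.  13.] 0.2 [563. 366.  20.] -152.2
bar (176, 266.3, 90) (445.2, 346.4) [498. 314.  14.] 0.0 [498. 313.  20.] -175.4
bar (204.4, 266.4, 71.6) (415.3, 326.7) [500. 252.  14.] 0.1 [499. 250.  20.] -158.2
bar (144.6, 273.3, 68.2) (485.3, 363.9) [481. 382.  14.] 0.1 [480. 380.  20.] -153.8
```

```bash
python3 -m jog '1 21 -47 0 2.2; 1 21 -47 0 2.2; 1 21 -47 0 2.2; 1 21 -47 0 2.2; 1 21 -47 0 2.2'; python3 -m jog '1 21 -47 0 2.2; 1 21 -47 0 2.2; 1 21 -47 0 2.2; 1 21 -47 0 2.2; 1 21 -47 0 2.2'; python3 -m jog '1 21 -47 -30 2.2; 1 21 -47 -30 2.2; 1 20 -50 -30 2; 1 0 0 -30 0; 1 0 0 0 0'
```

```text
time_s: 0.88
tcp_pos: [0.3658, 0.3315, 0.2307]
ee_rot: [[0.972, -0.234, 0.0], [-0.234, -0.972, 0.0], [0.0, -0.0, -1.0]]
wrist_force: [0.7, 0.7, 1.4]
gripper_width: 0.999
gripper_force: 0.0
time_s: 1.5
tcp_pos: [0.4708, 0.0966, 0.2308]
ee_rot: [[0.999, -0.044, 0.001], [-0.044, -0.999, 0.0], [0.001, -0.0, -1.0]]
wrist_force: [0.1, 1.2, 0.0]
gripper_width: 0.998
gripper_force: 0.0
time_s: 2.12
tcp_pos: [0.5306, -0.0469, 0.1082]
ee_rot: [[0.998, 0.064, -0.006], [0.064, -0.998, -0.001], [-0.006, 0.001, -1.0]]
wrist_force: [0.3, -0.3, 0.6]
gripper_width: 0.999
gripper_force: 0.0
```

```bash
python3 -m jog '1 0 0 -40 0; 1 0 0 -35 0; 1 0 0 -15 0; 1 0 0 -8 0; 1 0 0 0 0';python3 -m jog '.5 0 0 -2 0;.5 0 0 0 0; .5 0 0 0 0; 0.5 0 0 0 0;.5 0 0 0 0'
```

```text
time_s: 2.75
tcp_pos: [0.5331, -0.0455, 0.0133]
ee_rot: [[0.998, 0.067, 0.001], [0.067, -0.998, 0.0], [0.001, 0.0, -1.0]]
wrist_force: [0.3, -1.1, -0.7]
gripper_width: 1.0
gripper_force: 0.0
time_s: 3.38
tcp_pos: [0.5325, -0.0459, 0.0108]
ee_rot: [[0.998, 0.066, 0.0], [0.066, -0.998, -0.0], [0.0, 0.0, -1.0]]
wrist_force: [-0.4, 0.6, 1.2]
gripper_width: 0.641
gripper_force: 30.0
```

```bash
python3 -m jog '.5 -10 0 1 0; .5 -12 0 0 0; .5 -10 0 0 0; 1 0 0 0 0; 1 0 0 0 0';python3 -m jog '1 0 0 25 0; 1 0 20 25 -4;1 9 40 0 -4;1 9 40 0 -4; 1 9 40 0 -2.2';python3 -m jog '1 0 0 0 0; 1 0 0 -20 0; 1 0 0 -20 0;1 0 0 -10 0;1 0 0 -1 0';python3 -m jog '.5 0 0 0 0;.5 0 0 0 0; .5 0 0 0 0; 0.5 0 0 0 0;.5 0 0 0 0'
```

```text
time_s: 4.0
tcp_pos: [0.5009, -0.0457, 0.0118]
ee_rot: [[0.998, 0.066, 0.001], [0.066, -0.998, 0.0], [0.001, 0.0, -1.0]]
wrist_force: [-0.5, -0.1, 0.1]
gripper_width: 0.788
gripper_force: 0.0
time_s: 4.62
tcp_pos: [0.5281, 0.0956, 0.0619]
ee_rot: [[0.983, -0.182, 0.001], [-0.182, -0.983, 0.0], [0.001, -0.001, -1.0]]
wrist_force: [0.3, 0.3, -0.4]
gripper_width: 0.999
gripper_force: 0.0
time_s: 5.25
tcp_pos: [0.5271, 0.0935, 0.01]
ee_rot: [[0.983, -0.181, -0.001], [-0.181, -0.983, -0.001], [-0.001, 0.001, -1.0]]
wrist_force: [-0.7, 0.8, -0.4]
gripper_width: 0.998
gripper_force: 0.0
time_s: 5.88
tcp_pos: [0.5276, 0.0943, 0.0109]
ee_rot: [[0.984, -0.181, 0.001], [-0.181, -0.984, 0.0], [0.001, -0.0, -1.0]]
wrist_force: [-1.7, 0.2, 2.5]
gripper_width: 0.64
gripper_force: 30.0
```

```bash
python3 -m jog '.5 0 0 20 0; .5 0 0 30 0; .5 0 0 30 0; .5 0 0 30 0; .5 0 0 0 0';python3 -m jog '.5 22 -25 0 3; .5 22 -26 0 3; .5 22 -26 0 3; .5 22 -26 0 3;.5 24 -26 0 2.4';python3 -m jog '.5 0 0 0 0; .5 0 0 0 0'; python3 - <<'E'
from h import *
crop("pics/e.png",cap("scene")["pixels"][:,:,::-1],130,200,390,390,3)
E
```

```text
time_s: 6.5
tcp_pos: [0.5288, 0.0948, 0.1227]
ee_rot: [[0.984, -0.181, 0.005], [-0.181, -0.984, 0.002], [0.005, -0.003, -1.0]]
wrist_force: [0.4, -0.3, -1.4]
gripper_width: 0.64
gripper_force: 30.0
time_s: 7.12
tcp_pos: [0.639, -0.0357, 0.1184]
ee_rot: [[0.998, 0.07, -0.003], [0.07, -0.998, -0.0], [-0.003, -0.0, -1.0]]
wrist_force: [0.0, 0.8, -0.5]
gripper_width: 0.642
gripper_force: 30.0
time_s: 7.38
tcp_pos: [0.6382, -0.0348, 0.1189]
ee_rot: [[0.998, 0.069, -0.003], [0.069, -0.998, -0.0], [-0.003, -0.0, -1.0]]
wrist_force: [0.2, -0.2, -1.7]
gripper_width: 0.636
gripper_force: 30.0
```

View pics/e.png

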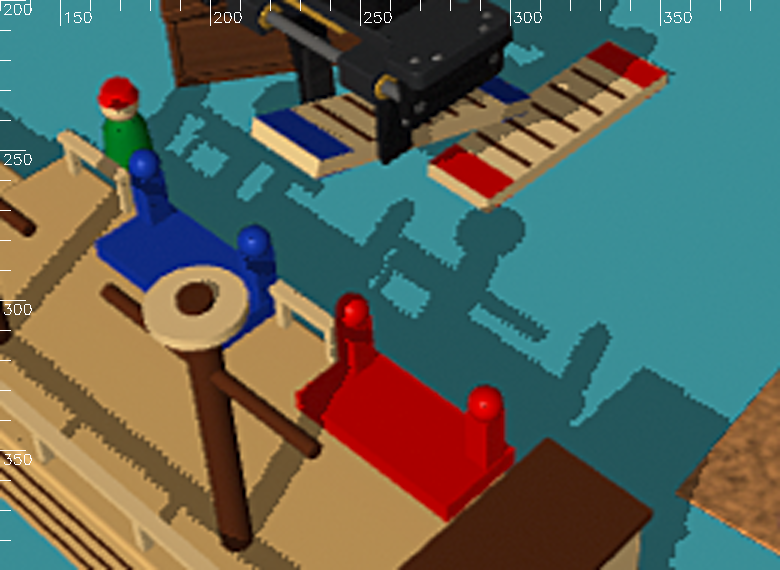

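```bash
cat >> h.py <<'E'
def proj(c,P):
    q=np.array(c["orientation"]).T@(np.array(P)-c["origin"]); f=240/np.tan(np.radians(c["fovy"]/2)); return (q[:2]/q[2]*f+[c["cx"],c["cy"]]).round(1)
E
python3 - <<'E'
import pickle
from h import *
t,s=pickle.load(open("cams.pkl","rb"))
g=np.array([.638,-.0348,.1144]);ex=np.array([.9975,.07,0]);ey=np.array([-.07,.9975,0])
for th in(0,10,20,30):
    a=np.radians(th);u=ex*np.cos(a)+[0,0,np.sin(a)];n=np.array([0,0,1])*np.cos(a)-ex*np.sin(a)
    print(th,[(proj(s,g+u*.058+n*.006+ey*k)-[130,200])*3 for k in(-.028,.028)])
E
```

```text
0 [array([249.6, 143.4]), array([314.7, 187.2])]
10 [array([250.2, 129. ]), array([315.9, 172.2])]
20 [array([253.5, 113.4]), array([319.2, 156.3])]
30 [array([258.9,  97.5]), array([325.2, 140.1])]
```

```bash
python3 -m jog '.5 20 0 0 0; .5 20 1 0 0; .5 20 0 0 0; .5 9 0 0 0; .5 0 0 0 0';python3 -m jog '.5 0 0 -15 0; .5 0 0 -10 0; .5 0 0 -5 0; .5 0 0 -3 0;.5 0 0 0 0';python3 -m jog '.5 0 0 -3 0; .5 0 0 -3 0; .5 0 0 -2 0;.5 0 0 0 0'
```

```text
time_s: 8.05
tcp_pos: [0.708, -0.0332, 0.1201]
ee_rot: [[0.998, 0.07, -0.001], [0.07, -0.998, 0.0], [-0.001, -0.0, -1.0]]
wrist_force: [0.3, 0.6, -1.6]
gripper_width: 0.639
gripper_force: 30.0
time_s: 8.68
tcp_pos: [0.708, -0.034, 0.088]
ee_rot: [[0.998, 0.069, -0.001], [0.069, -0.998, -0.0], [-0.001, 0.0, -1.0]]
wrist_force: [-2.4, -0.6, 1.7]
gripper_width: 0.635
gripper_force: 30.0
time_s: 9.18
tcp_pos: [0.7096, -0.0339, 0.0813]
ee_rot: [[0.998, 0.07, 0.004], [0.07, -0.998, -0.0], [0.004, 0.0, -1.0]]
wrist_force: [-1.7, 0.1, 4.0]
gripper_width: 0.64
gripper_force: 30.0
```

```bash
python3 -m jog '.5 0 0 -2 0; .5 0 0 -1 0; .5 0 0 0 0'; python3 -m jog '.7 0 0 0 0; .7 0 0 0 0;.85 0 0 0 0;.85 0 0 0 0;.85 0 0 0 0';python3 -m jog '.85 0 0 10 0;.85 0 0 30 0;.85 0 0 40 0; 1 0 0 40 0; 1 -40 0 0 0'; python3 - <<'E'
from h import *
s=cap("scene")["pixels"][:,:,::-1];t=cap("top")["pixels"][:,:,::-1]
crop("pics/f.png",np.hstack([s[200:370,130:330],t[110:280,240:430]]),0,0,390,170,2)
E
```

```text
time_s: 9.55
tcp_pos: [0.71, -0.0339, 0.0801]
ee_rot: [[0.998, 0.07, 0.005], [0.07, -0.998, -0.0], [0.005, 0.001, -1.0]]
wrist_force: [-4.2, 0.5, 9.9]
gripper_width: 0.64
gripper_force: 30.0
time_s: 10.18
tcp_pos: [0.7084, -0.0339, 0.0763]
ee_rot: [[0.998, 0.069, -0.0], [0.069, -0.998, -0.0], [-0.0, 0.0, -1.0]]
wrist_force: [0.6, 0.5, -0.8]
gripper_width: 0.841
gripper_force: 0.0
time_s: 10.8
tcp_pos: [0.6721, -0.0337, 0.2014]
ee_rot: [[0.998, 0.07, 0.011], [0.07, -0.998, 0.0], [0.011, 0.0, -1.0]]
wrist_force: [-0.3, 0.5, -0.3]
gripper_width: 0.966
gripper_force: 0.0
```

View pics/f.png

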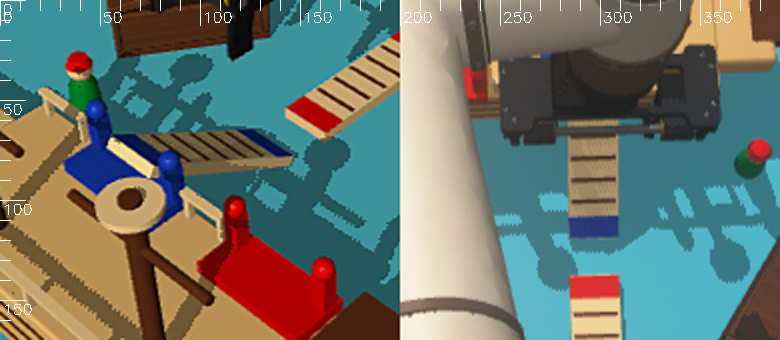

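```bash
python3 -m jog '1 -40 -4 0 0;1 -42 -4 -30 0;1 -42 -4 -40 0; 1 -43 0 -40 0;1 0 0 -30 0';python3 -m jog '1 0 0 -20 0;1 0 0 -17 0;1 0 0 -9 0; 1 0 0 0 0;1 0 0 0 0'; python3 -m jog '.5 0 0 0 0;.5 0 0 0 0;.5 0 0 0 0; .5 0 0 0 0;.5 0 0 0 0'
```

```text
time_s: 11.52
tcp_pos: [0.4977, -0.0463, 0.0558]
ee_rot: [[0.998, 0.069, -0.003], [0.069, -0.998, -0.0], [-0.003, 0.0, -1.0]]
wrist_force: [1.0, 0.3, 0.1]
gripper_width: 1.003
gripper_force: 0.0
time_s: 12.15
tcp_pos: [0.5021, -0.0457, 0.0112]
ee_rot: [[0.998, 0.07, 0.001], [0.07, -0.998, 0.0], [0.002, -0.0, -1.0]]
wrist_force: [-0.6, -0.2, 0.4]
gripper_width: 0.999
gripper_force: 0.0
time_s: 12.78
tcp_pos: [0.5014, -0.0458, 0.0106]
ee_rot: [[0.998, 0.069, 0.0], [0.069, -0.998, -0.0], [0.0, 0.0, -1.0]]
wrist_force: [-1.2, 0.1, 1.6]
gripper_width: 0.638
gripper_force: 30.0
```

```bash
python3 -m jog '.5 0 0 20 0; .5 0 0 30 0; .5 0 0 30 0; .5 0 0 30 0; .5 0 20 0 0';python3 -m jog '.5 0 35 0 0; .5 0 40 0 0; .5 0 40 0 0; .5 10 36 0 0;.5 35 5 0 0';python3 -m jog '.5 40 4 0 0; .5 40 0 0 0; .5 0 0 0 0; .5 0 0 0 0';python3 -m jog '.5 20 0 0 0; .5 20 0 0 0; .5 20 0 0 0; .5 9 0 0 0; .5 0 0 0 0';python3 -m jog '.5 0 0 -15 0; .5 0 0 -10 0; .5 0 0 -5 0; .5 0 0 -3 0;.5 0 0 0 0'
```

```text
time_s: 13.4
tcp_pos: [0.5029, -0.026, 0.1229]
ee_rot: [[0.998, 0.068, 0.005], [0.068, -0.998, 0.001], [0.005, -0.001, -1.0]]
wrist_force: [-0.7, 0.0, -0.9]
gripper_width: 0.639
gripper_force: 30.0
time_s: 14.02
tcp_pos: [0.5457, 0.1323, 0.1206]
ee_rot: [[0.997, 0.073, -0.001], [0.073, -0.997, 0.0], [-0.001, -0.0, -1.0]]
wrist_force: [0.7, 0.3, -0.6]
gripper_width: 0.639
gripper_force: 30.0
time_s: 14.52
tcp_pos: [0.6253, 0.1338, 0.1196]
ee_rot: [[0.998, 0.069, -0.002], [0.069, -0.998, -0.001], [-0.002, 0.0, -1.0]]
wrist_force: [-0.3, 0.5, 0.1]
gripper_width: 0.636
gripper_force: 30.0
time_s: 15.15
tcp_pos: [0.6948, 0.1341, 0.1203]
ee_rot: [[0.998, 0.069, -0.001], [0.069, -0.998, -0.0], [-0.001, 0.0, -1.0]]
wrist_force: [-1.4, -0.7, -0.9]
gripper_width: 0.64
gripper_force: 30.0
time_s: 15.78
tcp_pos: [0.6943, 0.1339, 0.0877]
ee_rot: [[0.998, 0.069, -0.002], [0.069, -0.998, -0.001], [-0.002, 0.001, -1.0]]
wrist_force: [-5.0, 0.1, 3.6]
gripper_width: 0.639
gripper_force: 30.0
```

```bash
python3 -m jog '.5 0 0 -3 0; .5 0 0 -3 0; .5 0 0 -2 0;.5 0 0 -2 0;.5 0 0 0 0';python3 -m jog '.5 0 0 -1 0; .5 0 0 0 0'; python3 -m jog '.7 0 0 0 0; .7 0 0 0 0;.85 0 0 0 0;.85 0 0 0 0;.85 0 0 0 0';python3 -m jog '.85 0 0 10 0;.85 0 0 30 0;.85 0 0 40 0; 1 0 0 40 0; 1 -40 20 0 0';python3 -m jog '1 -50 50 0 0;1 -50 50 0 0; 1 0 0 0 0'; python3 - <<'E'
from h import *
s=cap("scene")["pixels"][:,:,::-1];t=cap("top")["pixels"][:,:,::-1]
crop("pics/g.png",np.hstack([s[200:400,130:330],t[110:310,220:420]]),0,0,400,200,2)
E
```

```text
time_s: 16.4
tcp_pos: [0.6963, 0.1341, 0.0788]
ee_rot: [[0.998, 0.07, 0.003], [0.07, -0.998, 0.0], [0.003, 0.0, -1.0]]
wrist_force: [-2.4, -0.9, 5.5]
gripper_width: 0.644
gripper_force: 30.0
time_s: 16.65
tcp_pos: [0.6965, 0.1341, 0.0781]
ee_rot: [[0.998, 0.07, 0.003], [0.07, -0.998, 0.0], [0.003, 0.0, -1.0]]
wrist_force: [-3.2, -0.5, 5.7]
gripper_width: 0.636
gripper_force: 30.0
time_s: 17.27
tcp_pos: [0.6954, 0.1342, 0.0764]
ee_rot: [[0.998, 0.069, -0.0], [0.069, -0.998, -0.0], [-0.0, 0.0, -1.0]]
wrist_force: [0.8, 0.1, -0.0]
gripper_width: 0.845
gripper_force: 0.0
time_s: 17.9
tcp_pos: [0.6589, 0.1541, 0.2015]
ee_rot: [[0.998, 0.067, 0.01], [0.067, -0.998, 0.003], [0.01, -0.002, -1.0]]
wrist_force: [-1.4, 0.5, -0.1]
gripper_width: 0.968
gripper_force: 0.0
time_s: 18.27
tcp_pos: [0.5647, 0.2454, 0.1982]
ee_rot: [[0.997, 0.075, 0.001], [0.075, -0.997, 0.001], [0.001, -0.001, -1.0]]
wrist_force: [1.1, 0.7, -0.1]
gripper_width: 1.001
gripper_force: 0.0
```

View pics/g.png

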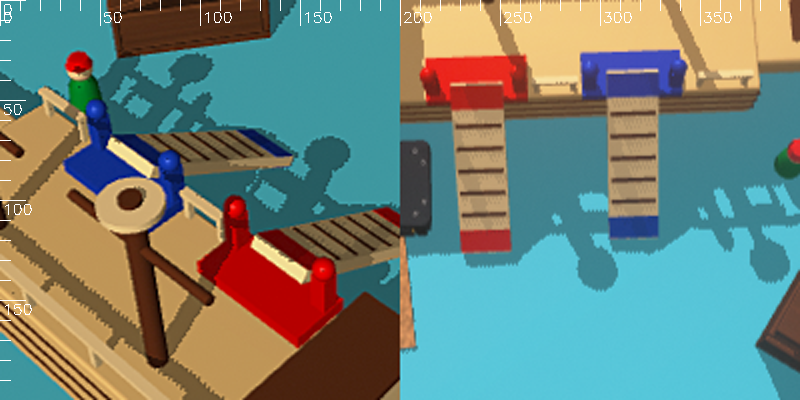

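```bash
python3 -m jog '1 -9 -45 0 -3; 1 -9 -45 0 -3; 1 -9 -45 0 -3; 1 -9 -45 0 -3; 1 -9 -45 0 -3'; python3 -m jog '1 -9 -45 0 -3; 1 -9 -45 0 -3; 1 -9 -45 0 -3; 1 -9 -45 0 -3; 1 -9 -45 0 -3';python3 -m jog '1 -9 -48 0 -3; 1 -6 -46 0 -1.3; 1 0 0 0 0; 1 0 0 0 0'; python3 - <<'E'
from h import *
c=cap("wrist"); print(c["p"]); crop("pics/w.png",c["pixels"][:,:,::-1],120,60,520,360,2)
E
```

```text
time_s: 19.0
tcp_pos: [0.5223, 0.0149, 0.197]
ee_rot: [[0.981, -0.195, 0.001], [-0.195, -0.981, -0.0], [0.001, -0.0, -1.0]]
wrist_force: [0.3, -0.4, 1.3]
gripper_width: 1.001
gripper_force: 0.0
time_s: 19.62
tcp_pos: [0.4767, -0.2104, 0.197]
ee_rot: [[0.897, -0.442, 0.001], [-0.442, -0.897, -0.0], [0.001, -0.0, -1.0]]
wrist_force: [0.2, 0.3, -0.2]
gripper_width: 0.999
gripper_force: 0.0
time_s: 20.12
tcp_pos: [0.4616, -0.3024, 0.1964]
ee_rot: [[0.862, -0.507, -0.0], [-0.507, -0.862, 0.0], [-0.0, -0.0, -1.0]]
wrist_force: [0.1, -0.3, 0.5]
gripper_width: 1.004
gripper_force: 0.0
[ 0.46161779 -0.30235888  0.1964437 ]
```

View pics/w.png

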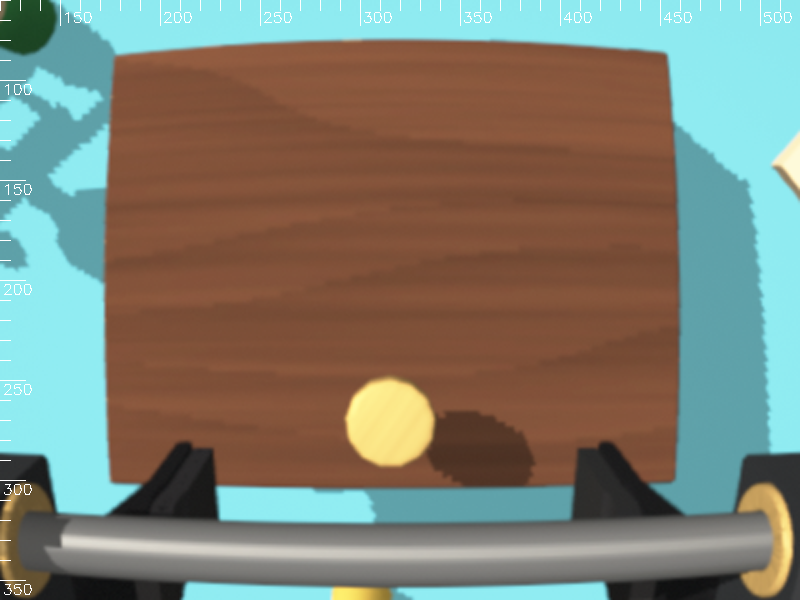

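```bash
cat > traj.py <<'E'
from h import *
H=np.array([569.6,-362.2,55]);
yaw=np.radians(-30.3)
def G(a,H=H,yaw=yaw):
    ex=np.array([np.cos(yaw),np.sin(yaw),0]); return H+ex*(-140*np.cos(a)+45*np.sin(a))+[0,0,140*np.sin(a)+45*np.cos(a)]
E
python3 - <<'E'
from traj import *
import pickle
t,s=pickle.load(open("cams.pkl","rb"))
c=cap("wrist"); print(c["R"][:,0])
for z in(.132,.1365,.14): print("knob",atz(c,(315,270.5),z)*1000, "top",atz(t,(390+310/4-.4,205+325/4-.4),z)*1000)
a=atz(c,(177.5,88.5),.066);b=atz(c,(453.5,87.5),.066);m=(a+b)/2;d=a-b;print(a,b,m,np.linalg.norm(d),np.degrees(np.arctan2(d[1],d[0]))-90)
for p in((175,301),(457,301)):print("free",atz(c,p,.098))
x,e=tri((t,(467.1,285.9)),(c,(315,270.5)));print(x,e)
E
```

```text
[ 8.62848777e-01 -5.05462140e-01 -1.15508751e-04]
knob [ 460.15651204 -298.1130974   132.        ] top [ 460.00452874 -298.37851614  132.        ]
knob [ 461.51227782 -298.94402617  136.5       ] top [ 459.50756894 -296.86179394  136.5       ]
knob [ 462.56676232 -299.5903041   140.        ] top [ 459.12104465 -295.68212111  140.        ]
[ 0.62376461 -0.26815364  0.066     ] [ 0.5144928  -0.45549589  0.066     ] [ 0.5691287  -0.36182477  0.066     ] 0.21688118046400806 -30.253889677049898
free [ 0.48257465 -0.18395477  0.098     ]
free [ 0.37132384 -0.37397528  0.098     ]
[ 0.46003291 -0.29823284  0.1320743 ] 0.17895221947881113
```

```bash
python3 -m jog '1 -3.5 5 -30 0; 1 0 0 -30 0; 1 0 0 -15 0; 1 0 0 -7 0; 1 0 0 0 0'; python3 -m jog '.2 0 0 0 0; .2 0 0 0 0; .2 0 0 0 0; .2 0 0 0 0; .2 0 0 0 0';python3 -m jog '.2 0 0 0 0; .2 0 0 0 0; .2 0 0 0 0'; python3 - <<'E'
from traj import *
A=np.linspace(.19,1.8,21);P=np.array([G(a) for a in A]);print(np.c_[A[1:],np.diff(P,axis=0)].round(1));print(G(.19),G(1.8))
E
```

```text
time_s: 20.85
tcp_pos: [0.459, -0.2964, 0.1148]
ee_rot: [[0.864, -0.504, 0.0], [-0.504, -0.864, -0.0], [0.0, 0.0, -1.0]]
wrist_force: [-0.1, -0.4, 0.6]
gripper_width: 0.998
gripper_force: 0.0
time_s: 21.48
tcp_pos: [0.4585, -0.2965, 0.1146]
ee_rot: [[0.863, -0.505, 0.0], [-0.505, -0.863, -0.0], [0.0, -0.0, -1.0]]
wrist_force: [-0.9, 0.9, -0.3]
gripper_width: 0.519
gripper_force: 0.0
time_s: 21.85
tcp_pos: [0.4574, -0.2981, 0.1145]
ee_rot: [[0.863, -0.505, -0.002], [-0.505, -0.863, -0.002], [-0.001, 0.003, -1.0]]
wrist_force: [-2.8, -7.9, -1.2]
gripper_width: 0.303
gripper_force: 30.0
[[ 0.3  5.3 -3.1 10.1]
 [ 0.4  6.  -3.5  9.6]
 [ 0.4  6.6 -3.9  9. ]
 [ 0.5  7.2 -4.2  8.4]
 [ 0.6  7.8 -4.5  7.7]
 [ 0.7  8.3 -4.8  6.9]
 [ 0.8  8.7 -5.1  6.2]
 [ 0.8  9.1 -5.3  5.3]
 [ 0.9  9.5 -5.5  4.5]
 [ 1.   9.7 -5.7  3.6]
 [ 1.1 10.  -5.8  2.6]
 [ 1.2 10.1 -5.9  1.7]
 [ 1.2 10.2 -6.   0.8]
 [ 1.3 10.2 -6.  -0.2]
 [ 1.4 10.2 -5.9 -1.2]
 [ 1.5 10.1 -5.9 -2.1]
 [ 1.6  9.9 -5.8 -3. ]
 [ 1.6  9.6 -5.6 -3.9]
 [ 1.7  9.3 -5.5 -4.8]
 [ 1.8  9.  -5.2 -5.7]]
[ 458.23756461 -297.12504696  125.63043588] [ 634.89984589 -400.35814902  181.11457406]
```

```bash
python3 -m jog '.2 5.3 -3.1 10.1 0;.2 6 -3.5 9.6 0;.2 6.6 -3.9 9 0;.2 7.2 -4.2 8.4 0;.2 7.8 -4.5 7.7 0';python3 -m jog '.2 0 0 0 0;.2 0 0 0 0'
```

```text
time_s: 22.48
tcp_pos: [0.489, -0.3165, 0.1578]
ee_rot: [[0.863, -0.506, -0.006], [-0.506, -0.863, 0.001], [-0.006, 0.003, -1.0]]
wrist_force: [-2.4, -6.2, -5.8]
gripper_width: 0.304
gripper_force: 30.0
time_s: 22.72
tcp_pos: [0.4901, -0.3172, 0.1587]
ee_rot: [[0.863, -0.505, -0.003], [-0.505, -0.863, -0.001], [-0.002, 0.003, -1.0]]
wrist_force: [-2.6, -6.7, -2.4]
gripper_width: 0.304
gripper_force: 30.0
```

```bash
python3 -m jog '.2 7.5 -6.1 6.9 0;.2 8.7 -5.1 6.2 0;.2 9.1 -5.3 5.3 0;.2 9.5 -5.5 4.5 0;.2 9.7 -5.7 3.6 0';python3 -m jog '.2 10 -5.8 2.6 0;.2 10.1 -5.9 1.7 0;.2 10.2 -6 .8 0;.2 10.2 -6 -.2 0;.2 10.2 -5.9 -1.2 0';python3 -m jog '.2 10.1 -5.9 -2.1 0;.2 9.9 -5.8 -3 0;.2 9.6 -5.6 -3.9 0;.2 9.3 -5.5 -4.8 0;.2 9 -5.2 -5.7 0';python3 -m jog '.2 0 0 0 0;.2 0 0 0 0';python3 - <<'E'
from h import *
s=cap("scene")["pixels"][:,:,::-1];t=cap("top")["pixels"][:,:,::-1]
crop("pics/i.png",np.hstack([s[60:260,130:330],t[180:380,360:560]]),0,0,400,200,2)
E
```

```text
time_s: 23.35
tcp_pos: [0.5355, -0.3437, 0.1848]
ee_rot: [[0.863, -0.505, -0.003], [-0.505, -0.863, 0.001], [-0.003, 0.001, -1.0]]
wrist_force: [-3.0, -4.4, -9.1]
gripper_width: 0.305
gripper_force: 30.0
time_s: 23.98
tcp_pos: [0.5853, -0.3727, 0.188]
ee_rot: [[0.863, -0.505, -0.006], [-0.505, -0.863, 0.003], [-0.006, 0.001, -1.0]]
wrist_force: [-3.8, -2.3, -7.4]
gripper_width: 0.302
gripper_force: 30.0
time_s: 24.6
tcp_pos: [0.6325, -0.4004, 0.1684]
ee_rot: [[0.863, -0.505, -0.007], [-0.505, -0.863, 0.004], [-0.008, 0.001, -1.0]]
wrist_force: [-6.4, 0.4, -5.5]
gripper_width: 0.307
gripper_force: 30.0
time_s: 24.85
tcp_pos: [0.6328, -0.4005, 0.1682]
ee_rot: [[0.863, -0.506, -0.006], [-0.506, -0.863, 0.003], [-0.006, 0.0, -1.0]]
wrist_force: [-5.5, -1.8, -7.0]
gripper_width: 0.306
gripper_force: 30.0
```

View pics/i.png

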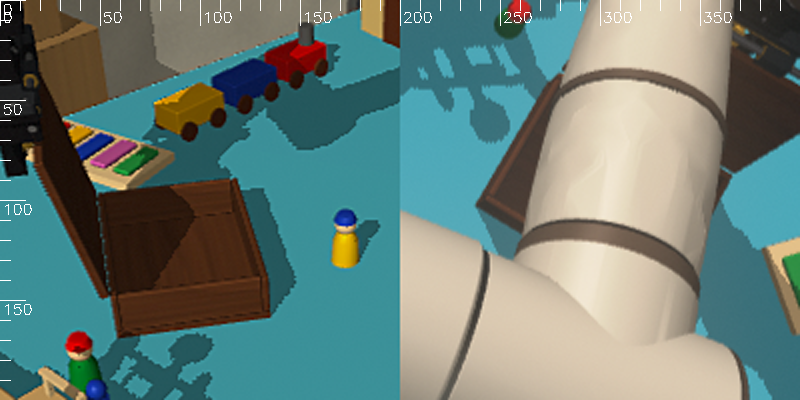

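```bash
python3 -m jog '.8 0 0 0 0;.8 0 0 0 0;.8 0 0 0 0;.8 0 0 30 0;.8 0 0 50 0';python3 -m jog '1 0 0 50 0;1 -10 50 0 4;1 -10 50 0 4;1 -10 50 0 4;1 -10 50 0 4';python3 -m jog '1 -10 55 0 4;1 -10 55 0 4;1 -10 55 0 4;1 -10 55 0 4;1 -8 55 0 4';python3 -m jog '1 -8 55 0 4;1 -8 55 0 4;1 -8 55 0 4;1 -3 55 0 2;1 0 55 0 0';python3 -m jog '1 0 30 0 0;1 0 0 0 0;1 0 0 0 0'; cat > bars.py <<'E'
from h import *
def bars(c,zt=.02):
    h=cv2.cvtColor(c["pixels"],cv2.COLOR_RGB2HSV);m=cv2.inRange(h,(18,120,110),(35,255,255))
    k,L,st,ce=cv2.connectedComponentsWithStats(m);out=[]
    for i in range(1,k):
        if st[i,4]<300: continue
        px=np.argwhere(L==i)[:,::-1]
        g=np.array([1000*atz(c,p+0.0,zt)[:2] for p in px],np.float32)
        out.append((st[i,4],cv2.minAreaRect(g)))
    return out
E
python3 - <<'E'
from bars import *
import pickle
c=cap("wrist");pickle.dump(c,open("w1.pkl","wb"));print(c["p"],c["R"][:,0])
for b in bars(c): print(b)
cv2.imwrite("pics/j.png",c["pixels"][:,:,::-1])
E
```

```text
time_s: 25.58
tcp_pos: [0.6344, -0.4003, 0.2495]
ee_rot: [[0.863, -0.504, -0.002], [-0.504, -0.863, 0.001], [-0.003, -0.0, -1.0]]
wrist_force: [0.9, -0.0, 0.3]
gripper_width: 0.765
gripper_force: 0.0
time_s: 26.2
tcp_pos: [0.5947, -0.1992, 0.3014]
ee_rot: [[0.97, -0.245, 0.004], [-0.245, -0.97, -0.0], [0.003, -0.001, -1.0]]
wrist_force: [0.8, 0.7, 0.2]
gripper_width: 1.0
gripper_force: 0.0
time_s: 26.82
tcp_pos: [0.5465, 0.0763, 0.3016]
ee_rot: [[0.995, 0.102, 0.004], [0.102, -0.995, 0.002], [0.004, -0.001, -1.0]]
wrist_force: [0.3, 0.0, 0.1]
gripper_width: 0.997
gripper_force: 0.0
time_s: 27.45
tcp_pos: [0.5193, 0.3516, 0.3018]
ee_rot: [[0.941, 0.338, 0.003], [0.338, -0.941, 0.003], [0.004, -0.002, -1.0]]
wrist_force: [1.8, 0.1, 0.1]
gripper_width: 0.998
gripper_force: 0.0
time_s: 27.82
tcp_pos: [0.5195, 0.379, 0.3008]
ee_rot: [[0.942, 0.337, 0.001], [0.337, -0.942, 0.001], [0.001, -0.001, -1.0]]
wrist_force: [0.3, -1.0, -0.1]
gripper_width: 1.001
gripper_force: 0.0
[0.51952346 0.37900781 0.30076806] [0.9415261  0.33693791 0.00120302]
(np.int32(599), ((552.174560546875, 636.516845703125), (74.87438201904297, 53.06290817260742), 12.013825416564941))
(np.int32(1102), ((563.920166015625, 369.3544006347656), (52.008758544921875, 29.42858123779297), 28.71033477783203))
(np.int32(1065), ((580.8971557617188, 291.0162048339844), (50.86785888671875, 30.839229583740234), 21.43081283569336))
(np.int32(1035), ((482.00006103515625, 383.59136962890625), (52.85279846191406, 29.791683197021484), 26.32553482055664))
(np.int32(1044), ((499.13983154296875, 316.5295104980469), (52.96097183227539, 30.74927520751953), 3.6906423568725586))
(np.int32(968), ((500.47161865234375, 254.77670288085938), (53.80567932128906, 31.137292861938477), 20.799192428588867))
(np.int32(3876), ((344.1952819824219, 97.38383483886719), (35.13134002685547, 496.0733642578125), 19.71582794189453))
```

View pics/j.png

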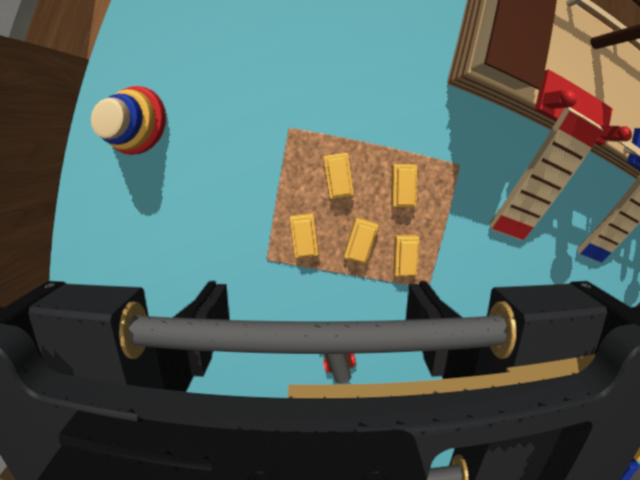

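```bash
python3 -m jog '1 0 0 0 -10.5;1 0 0 0 -10.5;1 0 0 0 -10.5;1 0 0 0 -10.5;1 0 0 0 -10.5';python3 -c "
from station import r;print(r.sense()['joints'])"; python3 -m jog '1 -4 -25 0 -10.5;1 -4 -25 0 -10.5;1 -4 -25 0 -10.5;1 -4 -25 0 -10.5;1 -3.5 -26.5 0 -10.5';python3 -m jog '.8 0 0 0 -10.5;.7 0 0 -30 -10.5;.6 0 0 -30 -10.5;.6 0 0 -30 -10.5;.6 0 0 -30 -10.5';python3 -m jog '.6 0 0 -40 -10.5;.6 0 0 -40 -10.5;.6 0 0 0 0;.6 0 0 0 0';python3 - <<'E'
from bars import *
s=cap("top");print(s["p"],r.sense()['joints'])
for b in bars(s)+bars(cap("wrist")): print(b)
E
```

```text
time_s: 28.5
tcp_pos: [0.5199, 0.3778, 0.301]
ee_rot: [[0.836, -0.548, 0.001], [-0.548, -0.836, 0.001], [0.0, -0.001, -1.0]]
wrist_force: [0.5, -0.1, 0.2]
gripper_width: 0.999
gripper_force: 0.0
[ 5.04060278e+01  2.17238602e+01  9.96309099e+00  6.91822524e-03
 -7.81623411e+01  6.33266241e+00]
time_s: 29.12
tcp_pos: [0.4999, 0.2506, 0.3009]
ee_rot: [[0.074, -0.997, 0.001], [-0.997, -0.074, 0.001], [-0.001, -0.001, -1.0]]
wrist_force: [0.3, -0.6, 0.4]
gripper_width: 0.999
gripper_force: 0.0
time_s: 29.75
tcp_pos: [0.5002, 0.2515, 0.1801]
ee_rot: [[-0.746, -0.666, 0.002], [-0.666, 0.746, 0.001], [-0.002, -0.0, -1.0]]
wrist_force: [-0.2, 0.6, 0.2]
gripper_width: 0.614
gripper_force: 0.0
time_s: 30.25
tcp_pos: [0.5013, 0.2528, 0.102]
ee_rot: [[-0.932, -0.364, 0.003], [-0.364, 0.932, 0.002], [-0.003, 0.001, -1.0]]
wrist_force: [0.5, 0.6, 0.0]
gripper_width: 0.599
gripper_force: 0.0
[0.50125622 0.25277386 0.10204137] [ 4.33348121e+01  2.30514266e+01 -1.84718034e+01  5.10343720e-02
 -4.82296250e+01 -1.12076790e+02]
(np.int32(1151), ((877.0758056640625, -174.14451599121094), (128.354782104492
[... 285 characters left out ...]
32(391), ((430.64508056640625, -652.5823974609375), (70.72209167480469, 28.075748443603516), 17.024433135986328))
(np.int32(1247), ((268.0639343261719, -602.907958984375), (93.901123046875, 65.90997314453125), 5.6089372634887695))
(np.int32(3345), ((496.6680603027344, 251.40403747558594), (52.76302719116211, 28.8798828125), 20.512914657592773))
(np.int32(2232), ((491.4916687011719, 311.1421203613281), (45.55169677734375, 32.13471603393555), 3.0067570209503174))
(np.int32(1393), ((467.37347412109375, 372.3434143066406), (30.80653190612793, 32.97187805175781), 26.59563446044922))
(np.int32(1268), ((584.725830078125, 290.707275390625), (30.38170623779297, 29.08576011657715), 20.95526123046875))
```

```bash
python3 -m jog '.6 -1.5 -1 -30 0;.6 0 0 -30 0;.6 0 0 -20 0;.6 0 0 -8 0;.6 0 0 0 0';python3 -m jog '.2 0 0 0 0;.2 0 0 0 0;.2 0 0 0 0;.2 0 0 0 0;.2 0 0 30 0'
```

```text
time_s: 30.98
tcp_pos: [0.499, 0.2519, 0.0128]
ee_rot: [[-0.932, -0.362, 0.001], [-0.362, 0.932, 0.001], [-0.001, 0.0, -1.0]]
wrist_force: [-0.3, 0.7, 0.2]
gripper_width: 0.601
gripper_force: 0.0
time_s: 31.6
tcp_pos: [0.497, 0.2503, 0.0403]
ee_rot: [[-0.933, -0.361, -0.005], [-0.361, 0.933, -0.004], [0.006, -0.002, -1.0]]
wrist_force: [-0.1, -0.4, -0.6]
gripper_width: 0.336
gripper_force: 30.0
```

```bash
python3 -m jog '.2 0 0 40 0;.2 0 0 40 0;.2 0 -20 40 -4;.2 0 -40 0 -4;.2 0 -50 0 -4';python3 -m jog '.2 0 -52 0 -4;.2 0 -55 0 -4;.2 0 -55 0 -4;.2 0 -55 0 -4;.2 0 -55 0 -4';python3 -m jog '.2 -1 -55 0 -4;.2 -2 -55 0 -4;.2 -3 -50 0 -4;.2 0 -50 0 -4;.2 0 -45 0 -4';python3 -m jog '.2 0 0 0 0;.2 0 0 -40 0;.2 0 0 -40 0;.2 0 0 0 0'
```

```text
time_s: 32.22
tcp_pos: [0.4984, 0.141, 0.1625]
ee_rot: [[-0.987, -0.159, 0.001], [-0.159, 0.987, 0.001], [-0.001, 0.001, -1.0]]
wrist_force: [-0.0, -0.0, -0.2]
gripper_width: 0.34
gripper_force: 30.0
time_s: 32.85
tcp_pos: [0.4981, -0.1322, 0.1621]
ee_rot: [[-0.982, 0.19, 0.0], [0.19, 0.982, 0.0], [-0.0, 0.0, -1.0]]
wrist_force: [0.5, 0.6, -0.5]
gripper_width: 0.341
gripper_force: 30.0
time_s: 33.48
tcp_pos: [0.492, -0.3872, 0.1617]
ee_rot: [[-0.857, 0.515, -0.0], [0.515, 0.857, 0.0], [0.001, 0.0, -1.0]]
wrist_force: [1.1, 0.3, 0.1]
gripper_width: 0.343
gripper_force: 30.0
time_s: 33.98
tcp_pos: [0.4901, -0.3833, 0.0787]
ee_rot: [[-0.859, 0.512, -0.007], [0.512, 0.859, 0.004], [0.009, -0.0, -1.0]]
wrist_force: [0.3, 0.7, -0.1]
gripper_width: 0.344
gripper_force: 30.0
```

```bash
python3 -m jog '.2 0 0 -35 0;.2 0 0 -18 0;.2 0 0 -5 0;.2 0 0 0 0;.47 0 0 0 0';python3 -m jog '.47 0 0 0 0;.47 0 0 0 0;.47 0 0 40 0;.47 0 0 50 0;.6 0 0 50 0';python3 - <<'E'
from bars import *
c=cap("top")
for b in bars(c): 
    if b[1][0][0]<700 and 150<b[1][0][1]<450:print(b)
E
```

```text
time_s: 34.6
tcp_pos: [0.4934, -0.3859, 0.0254]
ee_rot: [[-0.859, 0.512, 0.002], [0.512, 0.859, -0.001], [-0.002, 0.0, -1.0]]
wrist_force: [0.4, -0.2, 0.5]
gripper_width: 0.389
gripper_force: 0.0
time_s: 35.22
tcp_pos: [0.4923, -0.3854, 0.1656]
ee_rot: [[-0.859, 0.512, -0.0], [0.512, 0.859, -0.0], [0.0, -0.0, -1.0]]
wrist_force: [0.4, -1.0, -0.1]
gripper_width: 0.519
gripper_force: 0.0
(np.int32(308), ((579.8340454101562, 287.28778076171875), (53.59640121459961, 29.965816497802734), 20.496110916137695))
(np.int32(315), ((563.5926513671875, 366.302978515625), (51.94729232788086, 30.48370361328125), 29.055967330932617))
(np.int32(314), ((497.1889953613281, 313.87353515625), (52.44586181640625, 28.4194278717041), 4.422935485839844))
(np.int32(329), ((480.43707275390625, 379.692626953125), (54.2181510925293, 31.625015258789062), 26.75202751159668))
```

```bash
python3 -m jog '.6 0 40 0 2.7;.6 0 52 0 2.7;.6 0 55 0 2.7;.6 0 55 0 2.7;.6 0 55 0 2.7';python3 -m jog '.6 1 55 0 2.7;.6 1 55 0 2.7;.6 1 55 0 2.7;.6 1 55 0 2.7;.6 1 55 0 2.7';python3 -m jog '.6 1 55 0 2.7;.6 0 55 0 2.7;.6 0 42 0 2.7;.6 0 15 -20 0;.6 0 0.5 -40 0';python3 -m jog '.6 0 0 -40 0;.6 0 0 -30 0;.6 0 0 -12 0;.6 0 0 -8 0;.6 0 0 0 0';python3 -m jog '.2 0 0 0 0;.2 0 0 0 0;.2 0 0 0 0;.2 0 0 0 0;.2 0 0 20 0'
```

```text
time_s: 35.9
tcp_pos: [0.4924, -0.1268, 0.1643]
ee_rot: [[-0.955, 0.297, 0.001], [0.297, 0.955, -0.0], [-0.001, 0.0, -1.0]]
wrist_force: [1.2, 1.3, -0.3]
gripper_width: 0.597
gripper_force: 0.0
time_s: 36.52
tcp_pos: [0.4973, 0.1484, 0.1644]
ee_rot: [[-0.998, 0.065, 0.001], [0.065, 0.998, 0.0], [-0.001, 0.0, -1.0]]
wrist_force: [1.2, 0.0, -1.2]
gripper_width: 0.602
gripper_force: 0.0
time_s: 37.15
tcp_pos: [0.4995, 0.3167, 0.1049]
ee_rot: [[-0.997, -0.077, 0.004], [-0.077, 0.997, 0.004], [-0.004, 0.004, -1.0]]
wrist_force: [0.7, 0.9, -0.6]
gripper_width: 0.598
gripper_force: 0.0
time_s: 37.78
tcp_pos: [0.4988, 0.3143, 0.0145]
ee_rot: [[-0.997, -0.075, 0.001], [-0.075, 0.997, 0.0], [-0.001, 0.0, -1.0]]
wrist_force: [0.3, 0.3, 0.3]
gripper_width: 0.596
gripper_force: 0.0
time_s: 38.4
tcp_pos: [0.4975, 0.3131, 0.0328]
ee_rot: [[-0.997, -0.074, -0.003], [-0.074, 0.997, -0.003], [0.003, -0.002, -1.0]]
wrist_force: [0.0, 0.3, -1.2]
gripper_width: 0.344
gripper_force: 30.0
```

```bash
python3 -m jog '.2 0 0 40 0;.2 0 0 40 0;.2 0 -20 45 -2.6;.2 0 -40 0 -2.6;.2 4 -52 0 -2.6';python3 -m jog '.2 4 -55 0 -2.6;.2 4 -55 0 -2.6;.2 4 -55 0 -2.6;.2 5 -55 0 -2.6;.2 5 -55 0 -2.6';python3 -m jog '.2 5 -55 0 -2.6;.2 6 -55 0 -2.6;.2 6 -50 0 -2.6;.2 6 -40 0 -2.6;.2 4 -12.5 0 -3.2';python3 -m jog '.2 0 0 -20 0;.2 0 0 -40 0;.2 0 0 -40 0;.2 0 0 -30 0;.2 0 0 -5 0';python3 -m jog '.2 0 0 0 0;.47 0 0 0 0;.47 0 0 0 0;.47 0 0 0 0'; python3 -m jog '.47 0 0 40 0;.47 0 0 50 0;.6 0 0 50 0';python3 - <<'E'
from bars import *
c=cap("top")
for b in bars(c): 
    if b[1][0][0]<700 and -450<b[1][0][1]<450:print(b)
E
```

```text
time_s: 39.02
tcp_pos: [0.5024, 0.2016, 0.1597]
ee_rot: [[-0.998, 0.061, 0.001], [0.061, 0.998, 0.001], [-0.001, 0.001, -1.0]]
wrist_force: [0.1, -0.5, 0.7]
gripper_width: 0.344
gripper_force: 30.0
time_s: 39.65
tcp_pos: [0.5243, -0.0747, 0.1591]
ee_rot: [[-0.958, 0.286, 0.0], [0.286, 0.958, 0.0], [-0.0, 0.0, -1.0]]
wrist_force: [1.1, 0.7, -0.0]
gripper_width: 0.338
gripper_force: 30.0
time_s: 40.28
tcp_pos: [0.5511, -0.2876, 0.1584]
ee_rot: [[-0.862, 0.506, -0.001], [0.506, 0.862, 0.0], [0.001, -0.0, -1.0]]
wrist_force: [0.1, 0.5, -0.0]
gripper_width: 0.337
gripper_force: 30.0
time_s: 40.9
tcp_pos: [0.5499, -0.2843, 0.0218]
ee_rot: [[-0.865, 0.502, -0.005], [0.502, 0.865, 0.002], [0.005, -0.001, -1.0]]
wrist_force: [0.7, 0.2, -0.4]
gripper_width: 0.343
gripper_force: 30.0
time_s: 41.4
tcp_pos: [0.5519, -0.2856, 0.0249]
ee_rot: [[-0.865, 0.502, 0.002], [0.502, 0.865, -0.0], [-0.001, 0.0, -1.0]]
wrist_force: [-0.5, -0.8, 0.9]
gripper_width: 0.461
gripper_force: 0.0
time_s: 41.78
tcp_pos: [0.5513, -0.2855, 0.1658]
ee_rot: [[-0.865, 0.502, 0.0], [0.502, 0.865, -0.0], [-0.0, -0.0, -1.0]]
wrist_force: [0.2, -1.0, 0.3]
gripper_width: 0.526
gripper_force: 0.0
(np.int32(315), ((579.5931396484375, 287.0068359375), (54.288604736328125, 30.075443267822266), 20.757375717163086))
(np.int32(323), ((562.59716796875, 365.1590576171875), (54.79889678955078, 31.516651153564453), 29.055967330932617))
(np.int32(336), ((480.32220458984375, 380.2296142578125), (54.65277862548828, 31.493026733398438), 29.0571231842041))
(np.int32(303), ((493.1789855957031, -384.7268981933594), (29.8045597076416, 52.009578704833984), 58.66492462158203))
```

```bash
python3 -m jog '.6 -10 30 0 4.2;.6 0 50 0 4.2;.6 0 55 0 4.2;.6 0 55 0 4.2;.6 0 55 0 4.2';python3 -m jog '.6 0 55 0 4.2;.6 0 55 0 4.2;.6 0 55 0 4.2;.6 9 55 0 4.2;.6 10 50 0 4.2';python3 -m jog '.6 10 40 0 4.2;.6 10 19 0 4.6;.6 0 0 -20 0;.6 0 0 -40 0;.6 0 0 -40 0';python3 -m jog '.6 0 0 -30 0;.6 0 0 -12 0;.6 0 0 -8 0;.6 0 0 0 0;.2 0 0 0 0';python3 -m jog '.2 0 0 0 0;.2 0 0 0 0;.2 0 0 0 0;.2 0 0 0 0;.2 0 0 20 0'
```

```text
time_s: 42.45
tcp_pos: [0.5413, -0.0388, 0.1644]
ee_rot: [[-0.988, 0.156, 0.001], [0.156, 0.988, 0.0], [-0.001, 0.0, -1.0]]
wrist_force: [0.5, -0.2, -0.5]
gripper_width: 0.595
gripper_force: 0.0
time_s: 43.08
tcp_pos: [0.5604, 0.2316, 0.1645]
ee_rot: [[-0.978, -0.209, 0.001], [-0.209, 0.978, 0.001], [-0.001, 0.0, -1.0]]
wrist_force: [-0.1, 0.3, -0.5]
gripper_width: 0.605
gripper_force: 0.0
time_s: 43.7
tcp_pos: [0.5806, 0.2888, 0.0634]
ee_rot: [[-0.936, -0.353, 0.001], [-0.353, 0.936, 0.001], [-0.001, 0.001, -1.0]]
wrist_force: [-0.7, 0.9, -0.7]
gripper_width: 0.603
gripper_force: 0.0
time_s: 44.32
tcp_pos: [0.5812, 0.289, 0.0153]
ee_rot: [[-0.936, -0.353, 0.002], [-0.353, 0.936, 0.001], [-0.002, 0.001, -1.0]]
wrist_force: [-0.2, -0.2, 0.0]
gripper_width: 0.549
gripper_force: 0.0
time_s: 44.95
tcp_pos: [0.5793, 0.2876, 0.0324]
ee_rot: [[-0.936, -0.353, -0.004], [-0.353, 0.936, -0.002], [0.004, -0.001, -1.0]]
wrist_force: [-0.3, 0.0, -0.1]
gripper_width: 0.34
gripper_force: 30.0
```

```bash
python3 -m jog '.2 0 0 40 0;.2 0 0 40 0;.2 -8 -20 45 -3.6;.2 -10 -40 0 -3.6;.2 -10 -47 0 -3.6';python3 -m jog '.2 -10 -50 0 -3.6;.2 -10 -50 0 -3.6;.2 -10 -50 0 -3.6;.2 -12 -50 0 -3.6;.2 -12 -50 0 -3.6';python3 -m jog '.2 -12 -50 0 -3.6;.2 -12 -50 0 -3.6;.2 -12 -50 0 -3.6;.2 -12 -50 0 -3.6;.2 -12 -50 0 -3.6';python3 -m jog '.2 -6 -32 0 -3.6;.2 0 0 -20 0;.2 0 0 -40 0;.2 0 0 -40 0;.2 0 0 -30 0';python3 -m jog '.2 0 0 -5 0;.2 0 0 0 0;.47 0 0 0 0;.47 0 0 0 0;.47 0 0 0 0'; python3 -m jog '.47 0 0 40 0;.47 0 0 50 0;.6 0 0 50 0';python3 - <<'E'
from bars import *
c=cap("top")
for b in bars(c): 
    if b[1][0][0]<700 and -450<b[1][0][1]<450:print(b)
E
```

```text
time_s: 45.58
tcp_pos: [0.5521, 0.181, 0.1594]
ee_rot: [[-0.985, -0.17, 0.001], [-0.17, 0.985, 0.001], [-0.001, 0.001, -1.0]]
wrist_force: [0.4, 0.0, -0.3]
gripper_width: 0.342
gripper_force: 30.0
time_s: 46.2
tcp_pos: [0.4977, -0.07, 0.1589]
ee_rot: [[-0.99, 0.143, -0.0], [0.143, 0.99, 0.0], [0.0, 0.0, -1.0]]
wrist_force: [0.2, -0.2, -1.0]
gripper_width: 0.338
gripper_force: 30.0
time_s: 46.82
tcp_pos: [0.4378, -0.32, 0.1589]
ee_rot: [[-0.897, 0.442, -0.0], [0.442, 0.897, 0.0], [0.0, 0.0, -1.0]]
wrist_force: [0.5, -0.6, 0.6]
gripper_width: 0.34
gripper_force: 30.0
time_s: 47.45
tcp_pos: [0.4316, -0.3501, 0.0271]
ee_rot: [[-0.868, 0.496, -0.002], [0.496, 0.868, 0.001], [0.002, -0.0, -1.0]]
wrist_force: [0.7, -0.0, -1.5]
gripper_width: 0.344
gripper_force: 30.0
time_s: 48.08
tcp_pos: [0.4329, -0.3506, 0.0249]
ee_rot: [[-0.868, 0.496, 0.001], [0.496, 0.868, -0.001], [-0.002, 0.0, -1.0]]
wrist_force: [-0.0, 0.5, -0.4]
gripper_width: 0.461
gripper_force: 0.0
time_s: 48.45
tcp_pos: [0.4323, -0.3504, 0.1658]
ee_rot: [[-0.868, 0.496, 0.0], [0.496, 0.868, -0.0], [-0.0, -0.0, -1.0]]
wrist_force: [1.0, -0.2, -0.6]
gripper_width: 0.518
gripper_force: 0.0
(np.int32(317), ((562.7095336914062, 365.8123474121094), (53.96780014038086, 30.48370361328125), 29.05596160888672))
(np.int32(332), ((480.0199279785156, 380.38189697265625), (54.53720474243164, 29.825815200805664), 26.281492233276367))
```

```bash
python3 -m jog '.6 0 30 0 3.9;.6 3 45 0 3.9;.6 8 50 0 3.9;.6 8 50 0 3.9;.6 8 50 0 3.9';python3 -m jog '.6 9 50 0 3.9;.6 9 50 0 3.9;.6 9 50 0 3.9;.6 9 50 0 3.9;.6 9 50 0 3.9';python3 -m jog '.6 9 50 0 3.9;.6 9 50 0 3.9;.6 9 50 0 3.9;.6 10 45 0 3.9;.6 14 35 0 4.1';python3 -m jog '.6 8 12.5 -20 0;.6 0 0 -40 0;.6 0 0 -40 0;.6 0 0 -30 0;.6 0 0 -12 0';python3 -m jog '.6 0 0 -8 0;.6 0 0 0 0;.2 0 0 0 0;.2 0 0 0 0;.2 0 0 0 0'; python3 -m jog '.2 0 0 0 0;.2 0 0 20 0'
```

```text
time_s: 49.12
tcp_pos: [0.4596, -0.1239, 0.1644]
ee_rot: [[-0.984, 0.175, 0.001], [0.175, 0.984, 0.0], [-0.001, 0.0, -1.0]]
wrist_force: [0.9, -0.9, 0.4]
gripper_width: 0.602
gripper_force: 0.0
time_s: 49.75
tcp_pos: [0.5045, 0.1263, 0.1643]
ee_rot: [[-0.987, -0.164, 0.001], [-0.164, 0.987, 0.0], [-0.001, 0.0, -1.0]]
wrist_force: [1.2, -0.3, 0.3]
gripper_width: 0.6
gripper_force: 0.0
time_s: 50.38
tcp_pos: [0.5554, 0.3565, 0.164]
ee_rot: [[-0.873, -0.488, 0.0], [-0.488, 0.873, 0.0], [-0.0, 0.0, -1.0]]
wrist_force: [0.9, 0.4, 1.1]
gripper_width: 0.602
gripper_force: 0.0
time_s: 51.0
tcp_pos: [0.5626, 0.3661, 0.0198]
ee_rot: [[-0.875, -0.484, -0.003], [-0.484, 0.875, -0.002], [0.004, -0.001, -1.0]]
wrist_force: [-0.3, 0.6, -0.0]
gripper_width: 0.601
gripper_force: 0.0
time_s: 51.62
tcp_pos: [0.5637, 0.3673, 0.0147]
ee_rot: [[-0.875, -0.484, 0.001], [-0.484, 0.875, 0.001], [-0.001, 0.0, -1.0]]
wrist_force: [-1.0, 0.6, 0.3]
gripper_width: 0.348
gripper_force: 0.5
time_s: 51.88
tcp_pos: [0.5624, 0.366, 0.0324]
ee_rot: [[-0.875, -0.484, -0.003], [-0.484, 0.875, -0.003], [0.004, -0.001, -1.0]]
wrist_force: [0.6, 0.8, -1.5]
gripper_width: 0.339
gripper_force: 30.0
```

```bash
python3 -m jog '.2 0 0 40 0;.2 0 0 40 0;.2 -5 -20 45 -4;.2 -5 -35 0 -4;.2 -5 -45 0 -4';python3 -m jog '.2 -5 -45 0 -4;.2 -5 -45 0 -4;.2 -5 -45 0 -4;.2 -5 -45 0 -4;.2 -5 -45 0 -4';python3 -m jog '.2 -5 -45 0 -4;.2 -5 -45 0 -4;.2 -5 -45 0 -4;.2 -5 -45 0 -4;.2 -5 -45 0 -4';python3 -m jog '.2 -5 -40 0 -4;.2 -3 -27.5 0 -3;.2 0 0 -20 0;.2 0 0 -40 0;.2 0 0 -40 0';python3 -m jog '.2 0 0 -30 0;.2 0 0 -5 0;.2 0 0 0 0;.47 0 0 0 0;.47 0 0 0 0'; python3 -m jog '.47 0 0 0 0;.47 0 0 40 0;.47 0 0 50 0;.6 0 0 50 0';python3 - <<'E'
from bars import *
c=cap("top")
for b in bars(c): 
    if b[1][0][0]<700 and -450<b[1][0][1]<450:print(b)
E
```

```text
time_s: 52.5
tcp_pos: [0.5483, 0.2667, 0.1596]
ee_rot: [[-0.957, -0.291, 0.001], [-0.291, 0.957, 0.001], [-0.001, 0.001, -1.0]]
wrist_force: [-0.1, -0.5, -0.8]
gripper_width: 0.338
gripper_force: 30.0
time_s: 53.12
tcp_pos: [0.523, 0.0406, 0.1591]
ee_rot: [[-0.998, 0.055, 0.0], [0.055, 0.998, 0.0], [-0.0, 0.0, -1.0]]
wrist_force: [0.2, 1.0, -0.4]
gripper_width: 0.337
gripper_force: 30.0
time_s: 53.75
tcp_pos: [0.4981, -0.1844, 0.1591]
ee_rot: [[-0.919, 0.393, 0.0], [0.393, 0.919, 0.0], [-0.0, 0.0, -1.0]]
wrist_force: [0.6, 0.3, 0.0]
gripper_width: 0.341
gripper_force: 30.0
time_s: 54.38
tcp_pos: [0.4906, -0.2507, 0.0584]
ee_rot: [[-0.866, 0.501, 0.001], [0.501, 0.866, -0.0], [-0.001, 0.0, -1.0]]
wrist_force: [-0.3, 0.2, -0.5]
gripper_width: 0.34
gripper_force: 30.0
time_s: 55.0
tcp_pos: [0.4913, -0.2506, 0.0254]
ee_rot: [[-0.866, 0.5, 0.003], [0.5, 0.866, -0.001], [-0.003, 0.001, -1.0]]
wrist_force: [0.7, 0.0, 0.3]
gripper_width: 0.447
gripper_force: 0.0
time_s: 55.5
tcp_pos: [0.4903, -0.2504, 0.1658]
ee_rot: [[-0.866, 0.5, 0.0], [0.5, 0.866, -0.0], [-0.0, -0.0, -1.0]]
wrist_force: [-0.1, -0.0, -0.5]
gripper_width: 0.518
gripper_force: 0.0
(np.int32(336), ((480.32220458984375, 380.2296142578125), (54.65277862548828, 31.493026733398438), 29.0571231842041))
(np.int32(310), ((433.3169250488281, -348.3877258300781), (32.286312103271484, 51.274051666259766), 60.03034210205078))
```

```bash
python3 -m jog '.6 0 30 0 4;.6 0 45 0 4;.6 0 50 0 4;.6 0 50 0 4;.6 0 50 0 4';python3 -m jog '.6 0 50 0 4;.6 0 50 0 4;.6 0 50 0 4;.6 0 50 0 4;.6 0 50 0 4';python3 -m jog '.6 -2 50 0 4;.6 -3 50 0 4;.6 -4 40 0 4;.6 0 16.5 0 5;.6 0 0 -20 0';python3 -m jog '.6 0 0 -40 0;.6 0 0 -40 0;.6 0 0 -30 0;.6 0 0 -12 0;.6 0 0 -8 0';python3 -m jog '.6 0 0 0 0;.2 0 0 0 0;.2 0 0 0 0;.2 0 0 0 0;.2 0 0 0 0'; python3 -m jog '.2 0 0 20 0'
```

```text
time_s: 56.18
tcp_pos: [0.4903, -0.0239, 0.1643]
ee_rot: [[-0.985, 0.172, 0.001], [0.172, 0.985, 0.0], [-0.001, 0.0, -1.0]]
wrist_force: [-0.0, -0.5, 0.6]
gripper_width: 0.596
gripper_force: 0.0
time_s: 56.8
tcp_pos: [0.4902, 0.2262, 0.1643]
ee_rot: [[-0.984, -0.176, 0.001], [-0.176, 0.984, 0.0], [-0.001, 0.0, -1.0]]
wrist_force: [0.3, -0.6, -0.3]
gripper_width: 0.6
gripper_force: 0.0
time_s: 57.42
tcp_pos: [0.482, 0.3835, 0.1452]
ee_rot: [[-0.89, -0.456, 0.003], [-0.456, 0.89, 0.003], [-0.004, 0.002, -1.0]]
wrist_force: [-0.1, 0.1, -0.6]
gripper_width: 0.599
gripper_force: 0.0
time_s: 58.05
tcp_pos: [0.4819, 0.3814, 0.0141]
ee_rot: [[-0.891, -0.454, 0.001], [-0.454, 0.891, 0.0], [-0.001, 0.0, -1.0]]
wrist_force: [0.2, -0.0, -0.8]
gripper_width: 0.599
gripper_force: 0.0
time_s: 58.68
tcp_pos: [0.4817, 0.3813, 0.0147]
ee_rot: [[-0.891, -0.454, 0.001], [-0.454, 0.891, 0.001], [-0.001, 0.0, -1.0]]
wrist_force: [-0.6, 0.3, 2.9]
gripper_width: 0.339
gripper_force: 30.0
time_s: 58.8
tcp_pos: [0.4805, 0.38, 0.0327]
ee_rot: [[-0.891, -0.453, -0.003], [-0.453, 0.891, -0.003], [0.004, -0.001, -1.0]]
wrist_force: [-0.3, 0.3, -0.0]
gripper_width: 0.342
gripper_force: 30.0
```

```bash
python3 -m jog '.2 0 0 40 0;.2 0 0 40 0;.2 0 -20 45 -4;.2 0 -40 0 -4;.2 0 -50 0 -4';python3 -m jog '.2 0 -50 0 -4;.2 0 -50 0 -4;.2 0 -50 0 -4;.2 0 -50 0 -4;.2 0 -50 0 -4';python3 -m jog '.2 0 -50 0 -4;.2 2 -50 0 -4;.2 2 -50 0 -4;.2 2 -50 0 -4;.2 3 -50 0 -4';python3 -m jog '.2 3 -50 0 -4;.2 2.5 -41.5 0 -1;.2 0 0 -10 0;.2 0 0 -40 0;.2 0 0 -40 0';python3 -m jog '.2 0 0 -40 0;.2 0 0 -5 0;.2 0 0 0 0;.47 0 0 0 0;.47 0 0 0 0'; python3 -m jog '.47 0 0 0 0;.47 0 0 40 0;.47 0 0 50 0;.6 0 0 50 0;1 -40 40 0 0';python3 - <<'E'
from bars import *
c=cap("top");s=cap("scene")
for b in bars(c): 
    if b[1][0][0]<700 and -450<b[1][0][1]<450:print(b)
crop("pics/k.png",np.hstack([s["pixels"][60:260,130:330,::-1],cap("wrist")["pixels"][::2,::2,::-1][20:220,60:260]]),0,0,400,200,2)
E
```

```text
time_s: 59.42
tcp_pos: [0.4814, 0.2705, 0.1596]
ee_rot: [[-0.966, -0.257, 0.001], [-0.257, 0.966, 0.001], [-0.001, 0.001, -1.0]]
wrist_force: [0.6, 0.2, -0.5]
gripper_width: 0.341
gripper_force: 30.0
time_s: 60.05
tcp_pos: [0.4811, 0.0195, 0.1591]
ee_rot: [[-0.996, 0.09, 0.0], [0.09, 0.996, 0.0], [-0.0, 0.0, -1.0]]
wrist_force: [0.8, 0.2, -0.7]
gripper_width: 0.344
gripper_force: 30.0
time_s: 60.68
tcp_pos: [0.4902, -0.2306, 0.1591]
ee_rot: [[-0.905, 0.425, 0.0], [0.425, 0.905, 0.0], [-0.0, 0.0, -1.0]]
wrist_force: [1.6, 0.0, 0.0]
gripper_width: 0.34
gripper_force: 30.0
time_s: 61.3
tcp_pos: [0.4957, -0.3196, 0.068]
ee_rot: [[-0.866, 0.5, 0.0], [0.5, 0.866, 0.0], [-0.0, 0.001, -1.0]]
wrist_force: [-0.7, -0.4, 0.4]
gripper_width: 0.34
gripper_force: 30.0
time_s: 61.92
tcp_pos: [0.497, -0.3207, 0.0257]
ee_rot: [[-0.866, 0.5, 0.003], [0.5, 0.866, -0.001], [-0.003, 0.001, -1.0]]
wrist_force: [0.3, -0.1, -0.5]
gripper_width: 0.446
gripper_force: 0.0
time_s: 62.55
tcp_pos: [0.4609, -0.2826, 0.1691]
ee_rot: [[-0.865, 0.501, 0.012], [0.501, 0.865, -0.005], [-0.013, 0.002, -1.0]]
wrist_force: [-0.5, 0.5, -0.8]
gripper_width: 0.613
gripper_force: 0.0
```

View pics/k.png

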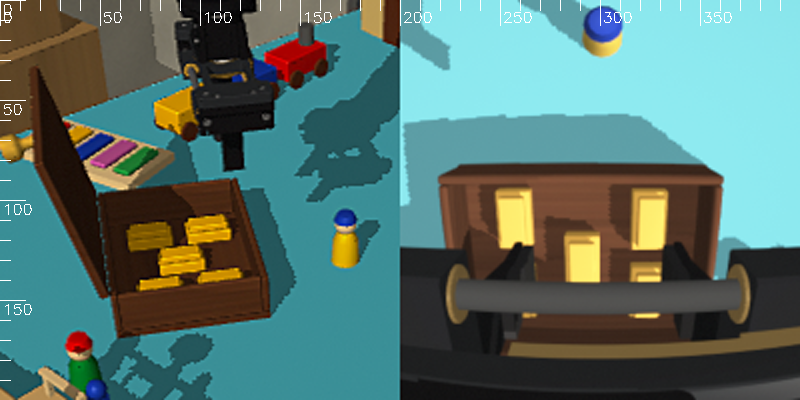

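```bash
python3 -m jog '.8 0 0 45 10.5;.8 0 0 45 10.5;.8 0 0 45 10.5;.8 0 0 0 10.5;.8 0 0 0 10.5';python3 -m jog '.8 15 -10 0 10.5;.8 15 -10 0 10.5;.8 15 -10 0 10.5;.8 15 -10 0 10.5;.8 15 -10 0 10.5';python3 -m jog '.8 15 -10 0 10.5;.8 15 -10 0 10.5;.8 15 -10 0 10.5;.8 15 -10 0 10.5;.8 15 -10 0 10.5';python3 -m jog '.8 15 -10 0 10.5;.8 12 -10.5 0 10.5;.8 0 0 0 1.2;.8 0 0 0 0;.8 0 0 0 0'
```

```text
time_s: 63.32
tcp_pos: [0.4567, -0.2809, 0.2999]
ee_rot: [[-0.922, -0.388, 0.002], [-0.388, 0.922, -0.0], [-0.002, -0.001, -1.0]]
wrist_force: [0.2, -0.0, -0.1]
gripper_width: 0.794
gripper_force: 0.0
time_s: 63.95
tcp_pos: [0.532, -0.3314, 0.2989]
ee_rot: [[-0.254, -0.967, 0.0], [-0.967, 0.254, -0.0], [0.0, -0.0, -1.0]]
wrist_force: [-0.1, -0.3, -0.2]
gripper_width: 0.795
gripper_force: 0.0
time_s: 64.58
tcp_pos: [0.6069, -0.3814, 0.2987]
ee_rot: [[0.613, -0.79, -0.0], [-0.79, -0.613, -0.0], [0.0, 0.0, -1.0]]
wrist_force: [0.6, 0.9, -0.2]
gripper_width: 0.798
gripper_force: 0.0
time_s: 65.2
tcp_pos: [0.6327, -0.4008, 0.2996]
ee_rot: [[0.863, -0.506, 0.0], [-0.506, -0.863, -0.0], [0.0, 0.0, -1.0]]
wrist_force: [0.8, -0.2, -0.0]
gripper_width: 0.805
gripper_force: 0.0
```

```bash
python3 -m jog '.8 0 0 -40 0;.8 0 0 -50 0;.8 0 0 -30 0;.8 0 0 -11 0;.8 0 0 0 0';python3 -m jog '.2 0 0 0 0;.2 0 0 0 0;.2 0 0 0 0;.2 0 0 0 0;.2 0 0 0 0';python3 -m jog '.2 0 0 0 0;.2 0 0 0 0'; python3 - <<'E'
from traj import *
A=np.linspace(1.8,0,26);P=np.array([G(a) for a in A]);print(np.c_[A[1:],np.diff(P,axis=0)].round(1));print(G(0)-[0,0,11])
E
```

```text
time_s: 65.82
tcp_pos: [0.6331, -0.401, 0.1685]
ee_rot: [[0.863, -0.505, 0.0], [-0.505, -0.863, -0.0], [0.0, 0.0, -1.0]]
wrist_force: [0.5, 0.3, -0.5]
gripper_width: 0.798
gripper_force: 0.0
time_s: 66.45
tcp_pos: [0.6331, -0.4009, 0.1681]
ee_rot: [[0.863, -0.505, 0.0], [-0.505, -0.863, 0.0], [0.0, -0.0, -1.0]]
wrist_force: [1.4, 4.3, 1.6]
gripper_width: 0.316
gripper_force: 5.1
time_s: 66.7
tcp_pos: [0.6331, -0.4008, 0.1681]
ee_rot: [[0.863, -0.505, 0.0], [-0.505, -0.863, 0.0], [0.0, -0.0, -1.0]]
wrist_force: [-0.1, 1.0, 0.5]
gripper_width: 0.305
gripper_force: 30.0
[[  1.7  -8.    4.7   5.1]
 [  1.7  -8.3   4.8   4.4]
 [  1.6  -8.6   5.    3.7]
 [  1.5  -8.8   5.1   3. ]
 [  1.4  -8.9   5.2   2.3]
 [  1.4  -9.    5.3   1.5]
 [  1.3  -9.1   5.3   0.8]
 [  1.2  -9.1   5.3   0. ]
 [  1.2  -9.1   5.3  -0.8]
 [  1.1  -9.    5.3  -1.5]
 [  1.   -8.9   5.2  -2.3]
 [  0.9  -8.8   5.1  -3. ]
 [  0.9  -8.6   5.   -3.7]
 [  0.8  -8.3   4.9  -4.4]
 [  0.7  -8.    4.7  -5.1]
 [  0.6  -7.7   4.5  -5.8]
 [  0.6  -7.3   4.3  -6.4]
 [  0.5  -6.9   4.   -7. ]
 [  0.4  -6.4   3.8  -7.5]
 [  0.4  -5.9   3.5  -8. ]
 [  0.3  -5.4   3.2  -8.5]
 [  0.2  -4.9   2.9  -9. ]
 [  0.1  -4.3   2.5  -9.3]
 [  0.1  -3.7   2.2  -9.7]
 [  0.   -3.1   1.8 -10. ]]
[ 448.72462292 -291.56613267   89.        ]
```

```bash
python3 -m jog '.2 -8 4.7 5.1 0;.2 -8.3 4.8 4.4 0;.2 -8.6 5 3.7 0;.2 -8.8 5.1 3 0;.2 -8.9 5.2 2.3 0';python3 -m jog '.2 -9 5.3 1.5 0;.2 -9.1 5.3 .8 0;.2 -9.1 5.3 0 0;.2 -9.1 5.3 -.8 0;.2 -9 5.3 -1.5 0';python3 -m jog '.2 -8.9 5.2 -2.3 0;.2 -8.8 5.1 -3 0;.2 -8.6 5 -3.7 0;.2 -8.3 4.9 -4.4 0;.2 -8 4.7 -5.1 0';python3 -m jog '.2 -7.7 4.5 -5.8 0;.2 -7.3 4.3 -6.4 0;.2 -6.9 4 -7 0;.2 -6.4 3.8 -7.5 0;.2 -5.9 3.5 -8 0'
```

```text
time_s: 67.32
tcp_pos: [0.5902, -0.3758, 0.1873]
ee_rot: [[0.863, -0.505, 0.001], [-0.505, -0.863, -0.001], [0.002, -0.0, -1.0]]
wrist_force: [2.9, -0.1, -0.0]
gripper_width: 0.304
gripper_force: 30.3
time_s: 67.95
tcp_pos: [0.5447, -0.3493, 0.1872]
ee_rot: [[0.863, -0.505, 0.001], [-0.505, -0.863, -0.0], [0.001, -0.0, -1.0]]
wrist_force: [2.5, 1.1, 4.4]
gripper_width: 0.306
gripper_force: 30.0
time_s: 68.58
tcp_pos: [0.5013, -0.324, 0.1676]
ee_rot: [[0.863, -0.505, -0.001], [-0.505, -0.863, 0.001], [-0.002, -0.0, -1.0]]
wrist_force: [2.5, 3.2, 4.5]
gripper_width: 0.304
gripper_force: 30.0
time_s: 69.2
tcp_pos: [0.4679, -0.3045, 0.1325]
ee_rot: [[0.863, -0.505, -0.0], [-0.505, -0.863, 0.0], [-0.0, 0.0, -1.0]]
wrist_force: [2.2, 3.1, 1.8]
gripper_width: 0.304
gripper_force: 30.0
```

```bash
python3 -m jog '.2 -5.4 3.2 -8.5 0;.2 -4.9 2.9 -9 0;.2 -4.3 2.5 -9.3 0;.2 -1.9 1.1 -4.9 0;.2 -1.8 1.1 -4.8 0';python3 -m jog '.2 -1.1 .6 -3.3 0;.2 -1 .6 -3.3 0;.2 -1 .6 -3.4 0;.2 0 0 0 0'; python3 -m jog '.2 0 0 -1 0;.2 0 0 -1 0; .2 0 0 0 0'
```

```text
time_s: 69.82
tcp_pos: [0.4503, -0.2942, 0.0967]
ee_rot: [[0.863, -0.505, 0.001], [-0.505, -0.863, -0.001], [0.001, 0.0, -1.0]]
wrist_force: [3.6, -0.4, 0.5]
gripper_width: 0.307
gripper_force: 30.0
time_s: 70.32
tcp_pos: [0.4472, -0.2923, 0.0866]
ee_rot: [[0.863, -0.505, 0.001], [-0.505, -0.863, -0.0], [0.001, -0.0, -1.0]]
wrist_force: [5.7, -3.6, -2.3]
gripper_width: 0.305
gripper_force: 30.0
time_s: 70.7
tcp_pos: [0.4471, -0.2923, 0.0859]
ee_rot: [[0.863, -0.505, 0.001], [-0.505, -0.863, -0.001], [0.001, 0.0, -1.0]]
wrist_force: [1.7, -0.1, 4.9]
gripper_width: 0.3
gripper_force: 30.0
```

```bash
python3 -m jog '.2 0 0 -2 0;.2 0 0 0 0';python3 -m jog '.2 0 0 -2 0;.2 0 0 0 0';
```

```text
time_s: 70.95
tcp_pos: [0.4472, -0.2923, 0.0856]
ee_rot: [[0.864, -0.504, 0.001], [-0.504, -0.864, -0.001], [0.001, 0.001, -1.0]]
wrist_force: [0.1, 3.3, 15.7]
gripper_width: 0.303
gripper_force: 30.0
time_s: 71.2
tcp_pos: [0.4472, -0.2924, 0.0853]
ee_rot: [[0.864, -0.503, 0.001], [-0.503, -0.864, -0.002], [0.002, 0.001, -1.0]]
wrist_force: [-2.8, 4.6, 25.5]
gripper_width: 0.302
gripper_force: 30.0
```

```bash
python3 -m jog '.2 0 0 4 0;.2 0 0 0 0;.7 0 0 0 0;.8 0 0 0 0;.8 0 0 0 0';python3 -m jog '.8 0 0 20 0;.8 0 0 40 0;.8 0 0 50 0;.8 -30 30 50 0;.8 -30 50 30 0'; python3 -m jog '.8 -30 50 0 0;.8 0 50 0 0;.8 0 50 0 0;.8 0 0 0 0;.8 0 0 0 0'; python3 - <<'E'
from h import *
s=cap("scene")["pixels"][:,:,::-1];t=cap("top")["pixels"][:,:,::-1]
o=np.hstack([s[120:420,70:470],t[110:410,200:600]])
cv2.imwrite("pics/z.png",cv2.resize(np.vstack([s[120:420,70:470],t[110:410,170:570]]),None,fx=1,fy=1))
E
```

```text
time_s: 71.82
tcp_pos: [0.4454, -0.2916, 0.0837]
ee_rot: [[0.863, -0.505, -0.004], [-0.505, -0.863, 0.001], [-0.004, 0.001, -1.0]]
wrist_force: [0.5, -0.3, -0.3]
gripper_width: 0.561
gripper_force: 0.0
time_s: 72.45
tcp_pos: [0.3893, -0.2157, 0.2726]
ee_rot: [[0.862, -0.507, 0.001], [-0.507, -0.862, -0.0], [0.001, -0.0, -1.0]]
wrist_force: [0.5, 0.6, 0.4]
gripper_width: 0.799
gripper_force: 0.0
time_s: 73.08
tcp_pos: [0.3593, -0.0659, 0.2707]
ee_rot: [[0.864, -0.504, -0.001], [-0.504, -0.864, -0.0], [-0.001, 0.001, -1.0]]
wrist_force: [-0.9, -0.4, 0.1]
gripper_width: 0.801
gripper_force: 0.0
```

View pics/z.png

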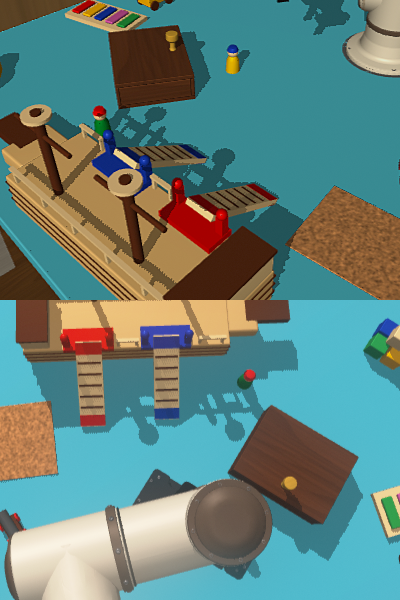

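The lid is shut, both planks lean in place on their own landings, the mat is empty and the bystanders look unmoved, so I am handing in.

```bash
python3 -c "
from station import r;print(r.finish_job())"
```

```text
the job is handed in; nothing more can be done
None
```

I handed the job in at about 73 s: each gangplank leans on its own landing, all five gold bars are in the chest, the lid is shut, and the dolls and cannon were not touched.

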